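# Roll a drill core onto the roller rest and bring its line to the top

### The job

Roll the drill core along the rubber deck by pushing on its top with your fingertips until it drops onto the rubber wheels at the far end, then keep turning it on the wheels until its red line is straight up, beside the red pointer, ready for scanning. The core is cracked: do not lift it, push only on its top and press only lightly, and leave the other things on the bench where they are.

Things in the scene. Friction and masses are not known exactly. Their poses are not given: they have to be found in the camera images.
- core_mid (a point): Centre of the drill core: grey rock cylinder, 80 to 82 mm in diameter (drilled slightly oval), 90 mm long, 0.7 to 1 kg, lying across the deck. Its y axis is the cylinder's axis; its z axis points out through the red line along its length. Centre 62 to 63 mm above the bench on the deck. It breaks under 20 N of finger force, as of a fingertip 1 mm too low or set down faster than 1 cm a second.
- core_line (a point): Middle of the red line, 41 mm from the core's centre. Rolling towards the wheels (the rest's +x) turns the core about the rest's +y. A fingertip on top that does not slip moves twice as fast as the centre on the deck, at rim speed over a fixed axis on the wheels; so work in short strokes, from just behind the top to just past it, with a steady press of about 5 to 6 N.
- rest: Roller rest, fixed to the bench: grey frame 294 mm long (x), 122 mm wide (y). Origin on the bench below the deck's far edge, mid-width; x along the rolling direction from deck to wheels, z up. Side rails 30 mm high, 108 mm apart inside. End stop, 40 mm high, its bumper at x = 86 mm. A flat post with a red pointer stands at x = 41 mm just outside the -y rail, 88 mm high.
- deck (a point): Middle of the deck's top: dark green rubber with fine ribs across it (10 mm apart, easily rolled over; they help to keep the core where it is left), 185 mm long (x = -185 to 0 mm in the rest's frame), 22 mm above the bench. The core starts on it, its centre 70 to 120 mm before the far edge.
- wheel_bed (a point): Where the core's centre is once the core lies on all four wheels: 41 mm beyond the deck's edge, mid-width, 50 to 51 mm above the bench. Two axles along y, 26 mm before and behind it, 9.5 mm above the bench, each with two orange rubber wheels 16 mm in diameter that turn with a little drag (1 to 2 N at the core's rim). The core drops 12 mm from the deck and settles between the axles.
- marker: blue felt marker with a black cap, 137 mm long, 17 mm thick, lying; origin at its underside's centre
- beaker: empty glass beaker, 89 mm wide, 112 mm tall, upright; origin at the centre of its underside
- timer: white bench timer, 66x62x18 mm; origin at the centre of its underside
- crucible: white porcelain crucible, 50 mm wide, 37 mm tall; origin at the centre of its underside

How it is judged:
On the way:
1. The core lies on all four wheels, square to the rest (x of core_mid in the frame of rest between 0.035 and 0.047 m and z of core_mid in the frame of rest between 0.0485 and 0.053 m and angle between the y axis of core_mid and the y axis of rest, either way round below 0.1 rad), for 0.3 s.
At the end, for the whole second after the job is handed in: The core is at rest on all four wheels (centre within 6 mm of the wheel bed along the rest, not raised, square to the rest) with its red line straight up to within 0.12 rad (7 degrees) (all of step 1 and angle between core_mid's own z axis and vertical below 0.12 rad and linear speed of core below 0.01 m/s and angular speed of core below 0.1 rad/s); the robot touches nothing.
It fails at once if The cracked core is pressed too hard (more than 20 N from the fingers) (contact force between the fingers and core above 20 N).
It fails at once if The core is lifted off the rest (height (world z) of core_mid above 0.075 m).
It fails at once if The fingers push the core low on its sides instead of on its top (contact force between the fingers and core above 0.5 N and height (world z) of the grasp point below 0.09 m).
It fails at once if One of the other things is moved (distance of any of marker, beaker, timer, crucible from where it was at the start of the episode above 0.03 m).
It also fails if it takes over 72 s, if anything falls off the work surface, if the arm or the gripper's body presses on something with over 40 N, if the wrist force passes 120 N, or if a joint passes its speed limit or range.

### The arm

A 6-joint arm with a two-finger parallel gripper is mounted at the origin on a cart in front of the work surface, level with it; the furniture and walls round the work are solid. World frame = base frame: x ahead of the robot, y to its left, z up, the work surface at z = 0. Lengths are in m, angles in rad, forces in N, time in s.
With the tool pointing down it reaches from about 0.3 to 0.775 m from the base axis. Payload 14.6 kg.
Tool frame: the origin (TCP) lies midway between the tips of the shut fingers; the grasp point (between the pads) lies grip_point_offset behind it (grip_point_offset is the distance from the TCP to the grasp point, in m); z points along the fingers, y is the direction in which the jaws open and shut (so a half turn about z gives the same grasp; the last joint's range is limited). The gripper opens to 85 mm and grips with 20 to 120 N. Pads are 22 mm wide; open, the fingers measure 114 mm over their backs; the gripper's body (76 mm by 85 mm) begins 54 mm behind the grasp point. The pads swing forward as they close: fully open they stand 13 mm farther back than shut.
Start: joints at [-1.169, 0.3, 1.521, -0, 1.321, -0.067], TCP at [0.248, -0.491, 0.231] pointing down, gripper open.
Joint ranges: [-3.03, 3.03], [-0.79, 2.21], [0.23, 2.52], [-1.04, 4.18], [0, 3.07], [-2.55, 2.55]. Speed limits (rad/s): [2.22, 2.22, 2.57, 3.14, 3.14, 3.14].

### API

Orientations are given as a 3x3 rotation matrix whose columns are the frame's x, y, z axes.
In Python, from plant import * gives the robot as it stands. The module is installed in compiled form; this text tells all that it offers.
- The arm moves only by the tool play_rows, never from a script. Its argument "rows" is a list of rows, each an object of numbers: "x", "y", "z": the shift along the tool's x, y, z in mm; "turn": the turn about the tool's z in rad. In form: [{"x": .., "y": .., "z": .., "turn": ..}, ...]. A call has 1 to 12 rows; each row is the pose to reach, as a shift and turn from the pose commanded when the call began, along the tool's axes at that moment; what a row does not reach only later rows make up. A row lasts 1/10 s, in which the tool goes at most 50 mm and 8.59 degrees, less where a joint would pass 70% of its speed; a pose out of reach is approached as far as the arm can. A call with a gripper value outside its range is refused whole. "grip" is the closure, from 0 (fully open) to 1 (shut), set as the call begins (left out, the last holds). The fingers move at their own pace and stop on an object; the grip force is fixed at half the most. Time passes only in rows, so rows that repeat a pose let the fingers close. It gives the time, the measured TCP pose, the force and the opening at its end, in the units of the state.
- state(): the state, without advancing time (a new reading comes with each control period).
- snapshot(name): name is "scene" or "side" or "wrist"; returns a dict with "pixels" (420x560x3 uint8, red, green, blue), "z_map" (420x560 float32, m along the optical axis (not along the pixel's ray), 0 where there is no reading), "fx", "fy", "cx", "cy" (pixels), "eye" and "orientation" of the camera in the world. Camera axes: x right, y up, looking along -z (the intrinsics and any distortion apply to the point x, -y, -z); pixel columns grow to the right and rows downward; lengths in m; the calibration is good to about 2 mm. The wrist camera is an equidistant fisheye: a pixel r from the principal point sees the ray r / f radians off the axis. A picture is of the moment at which its call begins.
- hand_in(): hands the job in, once; it reports no verdict.
The state is a dict: "time_s": time; "joints": joint angles; "joint_velocities": joint speeds; "effort": joint torques, N m; "position": TCP position; "orientation": TCP orientation; "ft_force": force on the tool from outside, world axes, zero at the start; "wrist_torque": the same for the moment, N m; "gripper_width": finger opening in m.
Only numpy, scipy, OpenCV 4.12 (cv2) and the standard library are available. Lean on these libraries where they do the work, as an engineer would, in place of code of your own. Each camera call takes 0.05 s, during which the arm holds its last target.

## Working session

There is one attempt and no reset: what is moved stays moved. The work goes in short steps, Python scripts to look and compute and a tool call to move; the robot and the scene stay as the last step left them, time stands still between calls to the robot, and variables do not carry over. Pictures are saved under pics/ and viewed, and the job is handed in when it is done.

Besides the shell and the picture viewer there is one more tool, called after "Emit:" as name([rows], argument=value, ...), one row to a line, values as JSON. play_rows: Moves the arm, as the interface text tells. Its arguments: {"type":"object","properties":{"rows":{"type":"array","items":{"type":"object","properties":{"x":{"type":"number"},"y":{"type":"number"},"z":{"type":"number"},"turn":{"type":"number"}}}},"grip":{"type":"number"}},"required":["rows"]}

```bash
mkdir -p pics
cat > h.py <<'E'
from plant import *
import numpy as np, cv2
def save(s,name): cv2.imwrite(f'pics/{name}.png',s['pixels'][:,:,::-1])
E
python3 - <<'E'
from h import *
for n in ['scene','side','wrist']:
    s=snapshot(n); save(s,n+'0'); print(n,s['fx'],s['fy'],s['cx'],s['cy'],s['eye'],np.round(s['orientation'],3).tolist()); np.savez(f'{n}0.npz',**s)
s=state(); print({k:np.round(v,4).tolist() for k,v in s.items()})
import plant; print([x for x in dir(plant) if x[0]!='_'])
try: print(grip_point_offset)
except Exception as e: print(e)
E
```

```text
scene 488.201980476299 488.201980476299 280.15312595327435 210.6356462765771 [0.1017296  0.79999732 0.84858321] [[-0.877, 0.311, -0.368], [-0.481, -0.581, 0.657], [-0.01, 0.752, 0.659]]
side 532.1575205795527 532.1575205795527 276.0101083654657 206.66056395823279 [0.21169142 1.00600325 0.74826001] [[-0.96, 0.142, -0.243], [-0.281, -0.506, 0.816], [-0.007, 0.851, 0.525]]
wrist 325.19226210127806 325.19226210127806 280.248975915078 211.1914596621171 [ 0.30807303 -0.46009045  0.37428035] [[0.452, 0.86, 0.237], [-0.892, 0.436, 0.118], [-0.002, -0.265, 0.964]]
{'time_s': 0.15, 'joints': [-1.1686, 0.3004, 1.5214, -0.0, 1.3207, -0.0666], 'joint_velocities': [0.0011, -0.0014, -0.0044, 0.001, 0.0012, 0.0012], 'effort': [0.0008, -54.3659, -36.1889, -0.0, 0.0031, -0.0], 'position': [0.2484, -0.4905, 0.2309], 'orientation': [[0.8921, 0.4518, -0.0003], [0.4518, -0.8921, 0.0008], [0.0, -0.0008, -1.0]], 'ft_force': [0.4973, 0.0999, 0.236], 'wrist_torque': [0.0103, -0.0253, 0.0149], 'gripper_width': 0.0858}
['IKError', 'grip_point_offset', 'hand_in', 'snapshot', 'state']
0.0187
```

View pics/scene0.png

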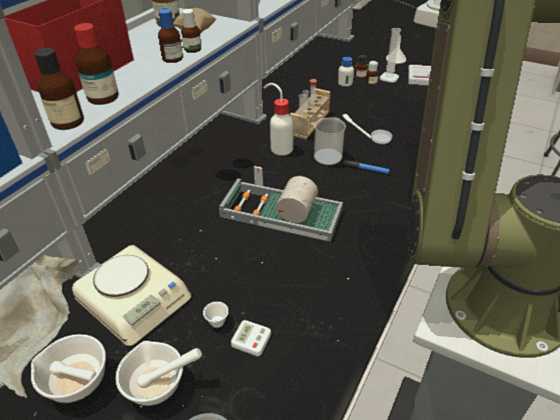

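View pics/side0.png

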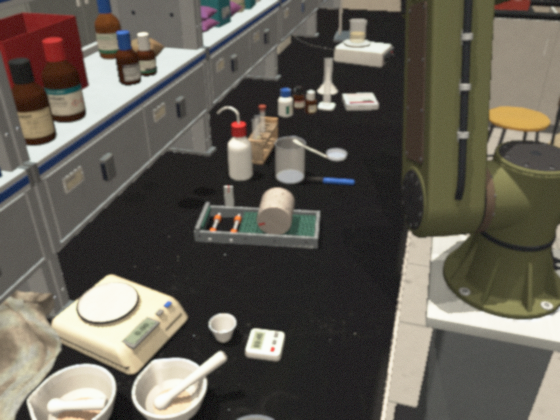

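View pics/wrist0.png

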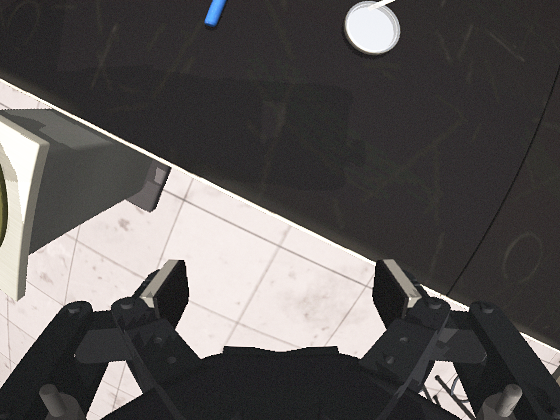

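```bash
cat >> h.py <<'E'
def P(s,u,v,d):
    p=np.stack([(u-s['cx'])/s['fx']*d,-(v-s['cy'])/s['fy']*d,-d],-1)
    return p@np.array(s['orientation']).T+np.array(s['eye'])
def ray(s,u,v,z):
    u=np.asarray(u,float);v=np.asarray(v,float)
    w=P(s,u,v,np.ones_like(u))-s['eye']; t=(z-s['eye'][2])/w[...,2]
    return s['eye']+w*t[...,None]
def cloud(s):
    v,u=np.mgrid[:420,:560]; return P(s,u.astype(float),v.astype(float),s['z_map'])
def proj(s,p):
    c=(np.asarray(p)-s['eye'])@np.array(s['orientation']); return np.stack([s['cx']-s['fx']*c[...,0]/c[...,2], s['cy']+s['fy']*c[...,1]/c[...,2]],-1)
def zoom(s,name,x0,y0,x1,y1,k): cv2.imwrite(f'pics/{name}.png',cv2.resize(s['pixels'][y0:y1,x0:x1,::-1],None,fx=k,fy=k,interpolation=cv2.INTER_CUBIC))
E
python3 - <<'E'
from h import *
s=dict(np.load('scene0.npz')); zoom(s,'sz',210,150,350,250,5.5)
t=dict(np.load('side0.npz')); zoom(t,'dz',185,170,330,255,5.5)
for n,q in (('scene',s),('side',t)):
    C=cloud(q); hsv=cv2.cvtColor(q['pixels'],cv2.COLOR_RGB2HSV)
    W=C[...,2]; 
    m=(W>-.02)&(W<.15)&(q['z_map']>0)&(abs(C[...,1]+.0)<.4)
    reg=np.zeros_like(m); reg[150:250,190:350]=1; m&=reg
    o=m&(hsv[...,0]<18)&(hsv[...,1]>190)&(hsv[...,2]>120)
    g=m&(hsv[...,0]>60)&(hsv[...,0]<95)&(hsv[...,1]>70)
    print(n,o.sum(),g.sum())
    for k in cv2.connectedComponentsWithStats(o.astype(np.uint8))[3]: print('orange',k,)
    if g.sum(): print('deck med',np.median(C[g],0))
    # core: high points
    c=m&(W>.05)
    print('core zmax',np.percentile(W[c],[50,90,99]))
    hh=m&(W>.096)&(W<.11); print(C[hh].mean(0),hh.sum(),C[hh].min(0),C[hh].max(0))
E
```

```text
scene 44 950
orange [279.50540067 209.50124173]
orange [243.25 193.75]
orange [247.4 195.4]
orange [262. 197.]
orange [265.25 199.25]
orange [235.4 207. ]
orange [238.83333333 208.66666667]
orange [253.66666667 211.        ]
orange [281. 211.]
orange [257.5 212.5]
deck med [ 0.48460616 -0.04296938  0.0207654 ]
core zmax [0.08739124 0.10118261 0.10385383]
[ 0.52227918 -0.0401602   0.10005696] 411 [ 0.49341399 -0.09070313  0.09603958] [0.55074197 0.00717346 0.10605547]
side 2 708
orange [279.50055273 209.49988945]
orange [219. 217.]
orange [210. 228.]
deck med [ 0.48138947 -0.04686887  0.01977417]
core zmax [0.08113233 0.09969949 0.10378632]
[ 0.53196777 -0.09221916  0.09986093] 427 [ 0.49355934 -0.31610977  0.09600292] [0.71539212 0.00404661 0.10945916]
```

View pics/sz.png

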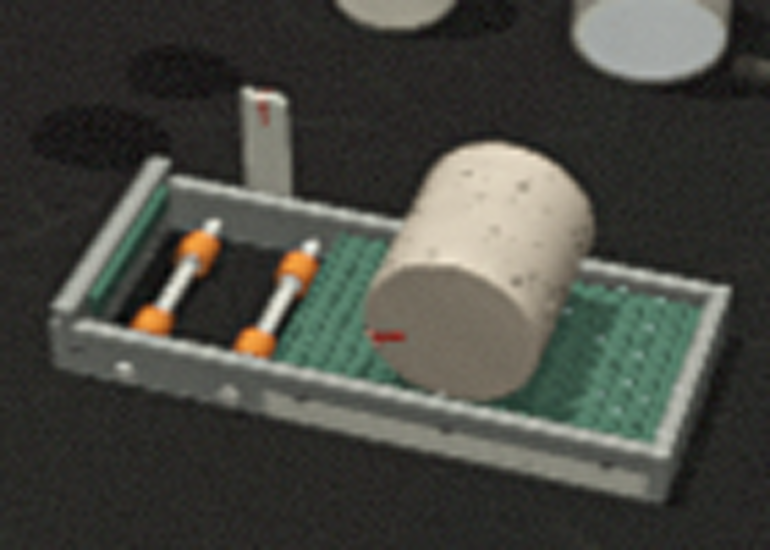

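View pics/dz.png

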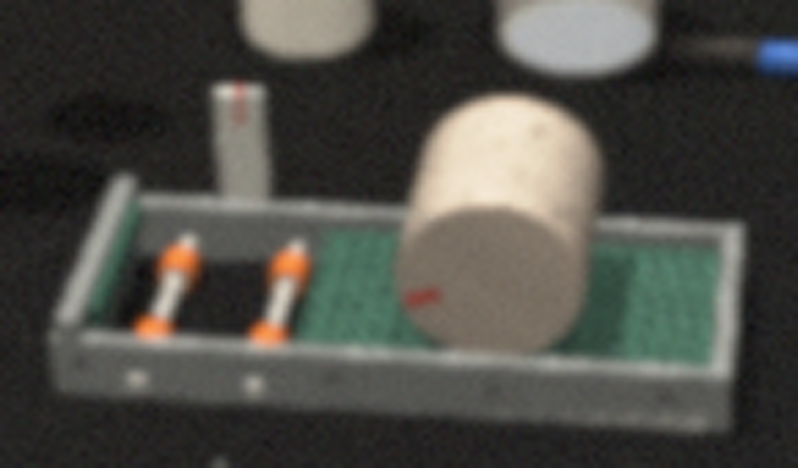

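Run:
```python
from h import *
s=dict(np.load('scene0.npz')); t=dict(np.load('side0.npz'))
def r(q,o,l,z): 
    l=np.array(l,float); return ray(q,o[0]+(l[:,0]+.5)/5.5-.5,o[1]+(l[:,1]+.5)/5.5-.5,z)
for q,o,wh,co,po,mk in ((s,(210,150),[(256,342),(297,267),(152,320),(198,252)],[(665,462),(730,288)],[(264,88)],0),(t,(185,170),[(269,334),(290,264),(154,327),(180,257)],[(730,376),(743,226)],[(239,84)],0)):
    w=r(q,o,wh,.0125); c=r(q,o,co,.03); p=r(q,o,po,.088)
    print('wheels',np.round(w,4).tolist()); print('corners',np.round(c,4).tolist(),np.linalg.norm(c[0]-c[1])); print('post',p)
    m=w.mean(0); e=c.mean(0); d=m-e; print('dir by wheels-end',np.arctan2(d[1],d[0]),np.linalg.norm(d[:2]))
    d2=(w[2]+w[3]-w[0]-w[1])/2;print(np.arctan2(d2[1],d2[0]),np.linalg.norm(d2)); 
    # post plane direction etc; core top
    C=cloud(q); W=C[...,2]
    m=(W>.045)&(W<.12)&(C[...,0]>.46)&(C[...,0]<.58)&(C[...,1]>-.10)&(C[...,1]<.03); X=C[m]
    print('core pts',m.sum(), X.min(0),X.max(0))
    # residual cylinder fit via least squares
    from scipy.optimize import least_squares
    for it in range(3):
        pass
    def f(a):
        ax=np.array([-np.sin(a[3]),np.cos(a[3])]); dx=(X[:,0]-a[0])*ax[1]-(X[:,1]+.04)*ax[0]
        return np.hypot(dx,X[:,2]-a[1])-a[2]
    g=least_squares(f,[.52,.0625,.0405,0.],loss='soft_l1',f_scale=.001); print('cyl x@y=-.04, z, r, yaw',g.x, np.median(abs(g.fun)))
    a=g.x;ax=np.array([-np.sin(a[3]),np.cos(a[3])]); al=(X[:,:2]-[a[0],-.04])@ax; print('along',np.percentile(al,[1,99]))
```

```text
wheels [[0.6213, -0.0004, 0.0125], [0.6321, -0.0574, 0.0125], [0.6732, 0.0094, 0.0125], [0.6808, -0.0444, 0.0125]]
corners [[0.4111, 0.0002, 0.03], [0.4329, -0.1223, 0.03]] 0.12440014466060093
post [[ 0.66606442 -0.08895424  0.088     ]]
dir by wheels-end 0.16326681307694085 0.23292525763702474
0.22195661331403344 0.05156347097678345
core pts 1235 [ 0.47731629 -0.09395115  0.04536205] [0.56590253 0.00897582 0.10605547]
cyl x@y=-.04, z, r, yaw [0.52054087 0.07169878 0.03101935 0.14339857] 0.0030708635972381618
along [-0.04764267  0.04398868]
wheels [[0.6212, -0.0023, 0.0125], [0.6318, -0.0592, 0.0125], [0.6728, 0.0065, 0.0125], [0.6832, -0.051, 0.0125]]
corners [[0.4111, -0.0019, 0.03], [0.4315, -0.1211, 0.03]] 0.12094754603343966
post [[ 0.66339652 -0.08761518  0.088     ]]
dir by wheels-end 0.15026102644236733 0.23356417746371316
0.1638483552971463 0.0522249193933774
core pts 1214 [ 0.47627527 -0.09716094  0.04505875] [0.567163   0.01108181 0.10405705]
cyl x@y=-.04, z, r, yaw [0.52081779 0.07284219 0.0293374  0.13916122] 0.0038315882026451614
along [-0.04667982  0.04503376]
```

```bash
cat >> h.py <<'E'
YAW=.165; BED=np.array([.652,-.025]); EX=np.array([np.cos(YAW),np.sin(YAW)]); EY=np.array([-EX[1],EX[0]]); ORG=BED-.041*EX
def torest(p):
    p=np.asarray(p); d=p[...,:2]-ORG; return np.stack([d@EX,d@EY,p[...,2]],-1)
def fromrest(x,y,z): 
    a=ORG+x*EX+y*EY; return np.array([a[0],a[1],z])
E
python3 - <<'E'
from h import *
from scipy.optimize import least_squares
for n in('scene','side'):
    q=dict(np.load(n+'0.npz')); R=torest(cloud(q))
    m=(abs(R[...,1])<.035)&(R[...,0]>-.16)&(R[...,0]<-.03)&(R[...,2]>.06); X=R[m]
    f=lambda a: np.hypot(X[:,0]-a[0]-a[3]*X[:,1],X[:,2]-a[1])-a[2]
    g=least_squares(f,[-.09,.0625,.0405,0],loss='soft_l1',f_scale=.001); print(g.x,np.median(abs(g.fun)))
    g=least_squares(lambda b:f([b[0],.0625,.0405,b[1]]),[-.09,0],loss='soft_l1',f_scale=.001); print(g.x,np.median(abs(g.fun)))
    hsv=cv2.cvtColor(q['pixels'],cv2.COLOR_RGB2HSV)
    red=(((hsv[...,0]<8)|(hsv[...,0]>170))&(hsv[...,1]>120)); red[:200]=0;red[230:]=0;red[:,:255]=0;red[:,300:]=0
    v,u=np.nonzero(red); print(list(zip(u,v)),np.round(R[red],4).tolist())
    # end face plane y=.045: intersect rays
    w=P(q,u*1.,v*1.,np.ones(len(u)))-q['eye']; e=torest(q['eye']); rw=np.stack([w[:,:2]@EX,w[:,:2]@EY,w[:,2]],-1)
    tt=(.045-e[1])/rw[:,1]; print('on face',np.round(e+rw*tt[:,None],4).tolist())
E
```

```text
[-0.08780526  0.06124141  0.04091379 -0.00064118] 0.0007555897898485278
[-0.08775542  0.00042868] 0.0008835304301831534
[(np.int64(278), np.int64(210)), (np.int64(281), np.int64(210)), (np.int64(282), np.int64(210)), (np.int64(278), np.int64(211)), (np.int64(279), np.int64(211)), (np.int64(280), np.int64(211)), (np.int64(281), np.int64(211)), (np.int64(282), np.int64(211)), (np.int64(283), np.int64(211))] [[-0.0514, 0.0448, 0.0499], [-0.0599, 0.0462, 0.0534], [-0.063, 0.0476, 0.0555], [-0.0515, 0.0452, 0.0469], [-0.0544, 0.0458, 0.0483], [-0.0573, 0.0466, 0.0497], [-0.0607, 0.0485, 0.0522], [-0.0631, 0.0478, 0.0524], [-0.0666, 0.0506, 0.0557]]
on face [[-0.0515, 0.045, 0.0501], [-0.0594, 0.045, 0.0523], [-0.0621, 0.045, 0.053], [-0.0515, 0.045, 0.0468], [-0.0541, 0.045, 0.0475], [-0.0568, 0.045, 0.0483], [-0.0594, 0.045, 0.049], [-0.0621, 0.045, 0.0497], [-0.0647, 0.045, 0.0505]]
[-0.08880105  0.06000581  0.04124958  0.00036789] 0.0006586964879125266
[-0.08870232 -0.00123817] 0.001145142475810098
[(np.int64(261), np.int64(223)), (np.int64(262), np.int64(223)), (np.int64(263), np.int64(223)), (np.int64(260), np.int64(224)), (np.int64(261), np.int64(224)), (np.int64(262), np.int64(224))] [[-0.0586, 0.0526, 0.0558], [-0.0605, 0.0497, 0.0541], [-0.0628, 0.0489, 0.0537], [-0.0554, 0.048, 0.0498], [-0.0577, 0.0477, 0.0497], [-0.224, 1.0893, 0.7483]]
on face [[-0.0574, 0.045, 0.0508], [-0.0598, 0.045, 0.0509], [-0.0622, 0.045, 0.0511], [-0.0549, 0.045, 0.0477], [-0.0573, 0.045, 0.0479], [-0.0597, 0.045, 0.0481]]
```

```bash
cat >> h.py <<'E'
def goal(x,y,z,yaw=YAW):
    s=state(); R=np.array(s['orientation']); d=R.T@(fromrest(x,y,z)-s['position'])*1000
    cy=np.arctan2(R[1,0],R[0,0]); print('shift',np.round(d,2),'turn',round(cy-yaw,4),'rest now',np.round(torest(s['position'])*1000,2))
E
python3 - <<'E'
from h import *
goal(-.097,0,.15)
q=dict(np.load('scene0.npz')); print(ray(q,330,158,0.0),P(q,282.,104.,q['z_map'][104,282]),P(q,270.,88.,q['z_map'][88,270]))
E
```

```text
shift [ 438.66 -274.16   81.11] turn 0.3038 rest now [-433.54 -392.9   230.85]
[ 0.55888663 -0.32739627  0.        ] [ 0.70005806 -0.2873883   0.16430427] [ 0.94190479 -0.63553381 -0.00147052]
```

Emit:
play_rows([
  {"x": 38,"y": -24,"z": 0,"turn": 0.02},
  {"x": 76,"y": -48,"z": 0,"turn": 0.05},
  {"x": 114,"y": -71,"z": 0,"turn": 0.08},
  {"x": 152,"y": -95,"z": 0,"turn": 0.11},
  {"x": 190,"y": -119,"z": 5,"turn": 0.14},
  {"x": 228,"y": -143,"z": 10,"turn": 0.17},
  {"x": 266,"y": -166,"z": 20,"turn": 0.2},
  {"x": 304,"y": -190,"z": 30,"turn": 0.23},
  {"x": 342,"y": -214,"z": 40,"turn": 0.26},
  {"x": 380,"y": -238,"z": 50,"turn": 0.28},
  {"x": 415,"y": -259,"z": 60,"turn": 0.3},
  {"x": 438.7,"y": -274.2,"z": 70,"turn": 0.3038},
], grip=1)

```text
time_s: 1.35
position: [0.5168, -0.0455, 0.1607]
orientation: [[0.986, 0.165, -0.0], [0.165, -0.986, 0.0], [-0.0, -0.0, -1.0]]
ft_force: [-0.4, 0.1, -0.1]
gripper_width: -0.0001
```

Run:
```python
from h import *
goal(-.097,0,.110); s=state(); print(s['time_s'],s['ft_force'],s['gripper_width'],s['joints'])
w=snapshot('wrist'); save(w,'w1'); q=snapshot('scene'); zoom(q,'s1',210,100,350,250,5.3)
```

```text
shift [-1.27  2.   50.68] turn 0.0007 rest now [-95.73   1.99 160.68]
1.35 [-0.41057666  0.09365652 -0.05139288] -8.440960493640302e-05 [-1.58488874e-01  3.01907057e-01  1.69121546e+00  1.65433217e-04
  1.14864945e+00  1.24654079e+00]
```

View pics/s1.png

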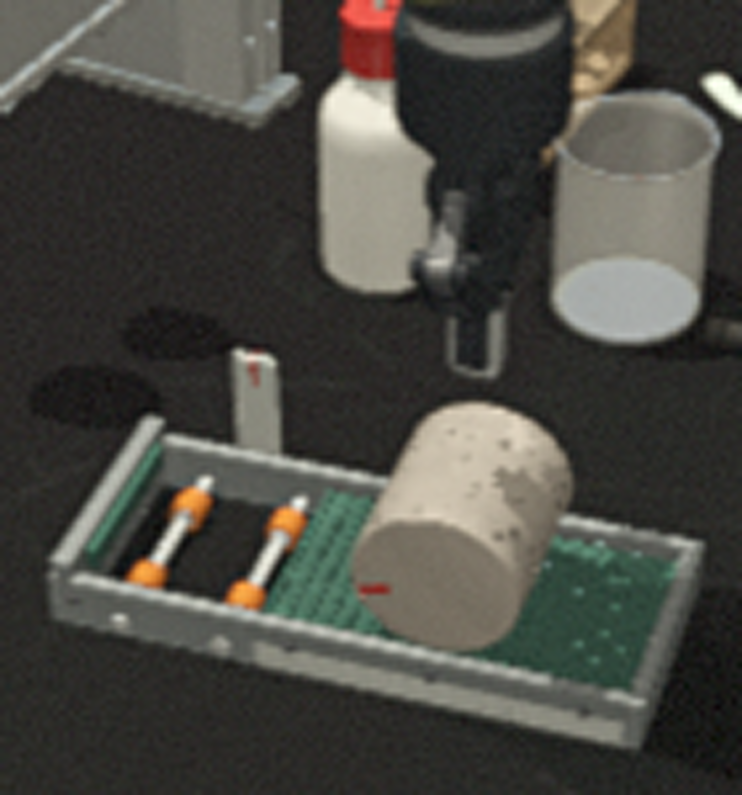

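View pics/w1.png

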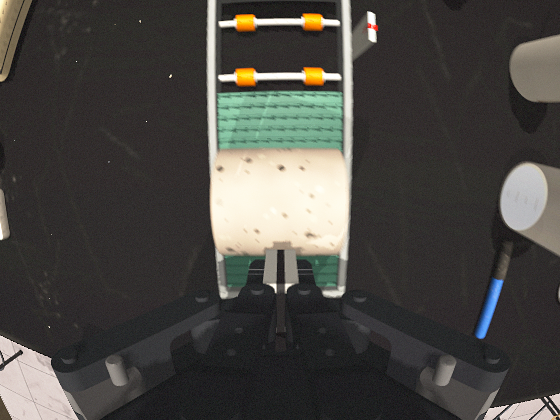

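Emit:
play_rows([
  {"z": 15},
  {"z": 30},
  {"z": 40},
  {"z": 46},
  {"z": 50},
  {"z": 52},
  {"z": 53},
  {"z": 53},
])

```text
$.rows[0]: bad value
```

Run:
```python
from h import *
goal(-.095,0,.105); s=state(); print(s['time_s'],s['ft_force'])
```

```text
shift [ 1.18  2.51 54.63] turn 0.0031 rest now [-96.07   2.44 159.64]
1.45 [-0.43874096 -0.56367398  0.08409593]
```

Emit:
play_rows([
  {"x": 0,"y": 0.5,"z": 15,"turn": 0},
  {"x": 0,"y": 1,"z": 30,"turn": 0},
  {"x": 0,"y": 2,"z": 40,"turn": 0},
  {"x": 0,"y": 2.4,"z": 46,"turn": 0},
  {"x": 0,"y": 2.4,"z": 49,"turn": 0},
  {"x": 0,"y": 2.4,"z": 51,"turn": 0},
  {"x": 0,"y": 2.4,"z": 52,"turn": 0},
  {"x": 0,"y": 2.4,"z": 52,"turn": 0},
])

```text
time_s: 2.25
position: [0.5165, -0.0502, 0.1095]
orientation: [[0.986, 0.164, 0.0], [0.164, -0.986, -0.0], [0.0, 0.0, -1.0]]
ft_force: [0.6, -0.0, -1.0]
gripper_width: 0.0
```

Run:
```python
from h import *
goal(-.095,0,.105); s=state(); print(s['time_s'],s['ft_force'])
```

```text
shift [ 1.83 -2.62  4.52] turn 0.0 rest now [-96.83  -2.62 109.52]
2.25 [ 0.57734502 -0.01253273 -1.03225901]
```

Emit:
play_rows([
  {"x": 1,"y": -2.5,"z": 1,"turn": 0},
  {"x": 1,"y": -2.5,"z": 2,"turn": 0},
  {"x": 1,"y": -2.5,"z": 3,"turn": 0},
  {"x": 1,"y": -2.5,"z": 3.5,"turn": 0},
  {"x": 1,"y": -2.5,"z": 4,"turn": 0},
  {"x": 1,"y": -2.5,"z": 4.5,"turn": 0},
  {"x": 1,"y": -2.5,"z": 4.5,"turn": 0},
])

```text
time_s: 2.95
position: [0.5169, -0.0476, 0.1047]
orientation: [[0.986, 0.164, -0.0], [0.164, -0.986, 0.0], [-0.0, -0.0, -1.0]]
ft_force: [0.5, -0.5, -0.8]
gripper_width: 0.0002
```

Run:
```python
from h import *
goal(-.095,0,.103); s=state(); print(s['time_s'],s['ft_force'])
```

```text
shift [ 0.95 -0.07  1.72] turn 0.0 rest now [-9.5950e+01 -7.0000e-02  1.0472e+02]
2.95 [ 0.53304809 -0.5328387  -0.80280517]
```

Free-air reading is about -0.8 N. Creep down with short calls.

Emit:
play_rows([
  {"x": 0,"y": 0,"z": 0.3,"turn": 0},
  {"x": 0,"y": 0,"z": 0.6,"turn": 0},
  {"x": 0,"y": 0,"z": 0.9,"turn": 0},
  {"x": 0,"y": 0,"z": 0.9,"turn": 0},
])

```text
time_s: 3.35
position: [0.5169, -0.0476, 0.1038]
orientation: [[0.986, 0.164, -0.0], [0.164, -0.986, 0.0], [-0.0, -0.0, -1.0]]
ft_force: [0.9, 0.2, 0.4]
gripper_width: -0.0002
```

Emit:
play_rows([
  {"x": 0,"y": 0,"z": 0.2,"turn": 0},
  {"x": 0,"y": 0,"z": 0.4,"turn": 0},
  {"x": 0,"y": 0,"z": 0.4,"turn": 0},
])

```text
time_s: 3.65
position: [0.5169, -0.0475, 0.1034]
orientation: [[0.986, 0.164, -0.0], [0.164, -0.986, 0.0], [-0.0, -0.0, -1.0]]
ft_force: [0.7, -0.1, 0.2]
gripper_width: 0.0004
```

Emit:
play_rows([
  {"x": 0,"y": 0,"z": 0.2,"turn": 0},
  {"x": 0,"y": 0,"z": 0.4,"turn": 0},
  {"x": 0,"y": 0,"z": 0.4,"turn": 0},
])

```text
time_s: 3.95
position: [0.5169, -0.0476, 0.1031]
orientation: [[0.986, 0.164, 0.0], [0.164, -0.986, 0.0], [0.0, -0.0, -1.0]]
ft_force: [-0.3, -0.3, -0.6]
gripper_width: 0.0003
```

Emit:
play_rows([
  {"x": 0,"y": 0,"z": 0.2,"turn": 0},
  {"x": 0,"y": 0,"z": 0.4,"turn": 0},
  {"x": 0,"y": 0,"z": 0.4,"turn": 0},
])

```text
time_s: 4.25
position: [0.5169, -0.0476, 0.1026]
orientation: [[0.986, 0.164, -0.0], [0.164, -0.986, 0.0], [-0.0, -0.0, -1.0]]
ft_force: [0.6, -0.3, 0.3]
gripper_width: -0.0
```

Emit:
play_rows([
  {"x": 0,"y": 0,"z": 0.2,"turn": 0},
  {"x": 0,"y": 0,"z": 0.4,"turn": 0},
  {"x": 0,"y": 0,"z": 0.4,"turn": 0},
])

```text
time_s: 4.55
position: [0.517, -0.0476, 0.1023]
orientation: [[0.986, 0.164, 0.0], [0.164, -0.986, -0.0], [0.0, 0.0, -1.0]]
ft_force: [-0.2, -0.4, -0.1]
gripper_width: -0.0001
```

Emit:
play_rows([
  {"x": 0,"y": 0,"z": 0.2,"turn": 0},
  {"x": 0,"y": 0,"z": 0.4,"turn": 0},
  {"x": 0,"y": 0,"z": 0.4,"turn": 0},
])

```text
time_s: 4.85
position: [0.5169, -0.0476, 0.1018]
orientation: [[0.986, 0.164, -0.0], [0.164, -0.986, -0.0], [-0.0, -0.0, -1.0]]
ft_force: [0.0, 0.4, -0.6]
gripper_width: -0.0002
```

Emit:
play_rows([
  {"x": 0,"y": 0,"z": 0.2,"turn": 0},
  {"x": 0,"y": 0,"z": 0.4,"turn": 0},
  {"x": 0,"y": 0,"z": 0.4,"turn": 0},
])

```text
time_s: 5.15
position: [0.5171, -0.0476, 0.1017]
orientation: [[0.986, 0.164, 0.0], [0.164, -0.986, -0.0], [0.0, 0.0, -1.0]]
ft_force: [0.6, -0.4, 2.5]
gripper_width: -0.0003
```

Emit:
play_rows([
  {"x": 0,"y": 0,"z": 0.2,"turn": 0},
  {"x": 1,"y": 0,"z": 0.2,"turn": 0},
  {"x": 3,"y": 0,"z": 0.2,"turn": 0},
  {"x": 5,"y": 0,"z": 0.2,"turn": 0},
])

```text
time_s: 5.55
position: [0.5223, -0.0467, 0.1017]
orientation: [[0.986, 0.164, 0.001], [0.164, -0.986, -0.0], [0.001, 0.0, -1.0]]
ft_force: [-1.3, 0.6, 7.3]
gripper_width: 0.0
```

Run:
```python
from h import *
s=state(); print(s['time_s'],s['ft_force'],torest(s['position']))
q=snapshot('scene'); zoom(q,'s2',210,150,350,250,5.5)
```

```text
5.55 [-1.34158951  0.61695083  7.34893851] [-0.09052151 -0.00013432  0.10173592]
```

View pics/s2.png

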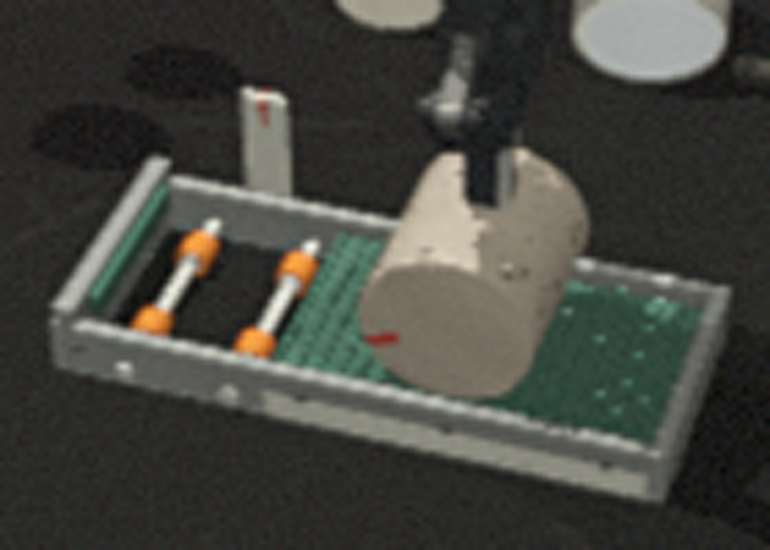

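Emit:
play_rows([
  {"x": 2,"y": 0,"z": -0.05,"turn": 0},
  {"x": 4,"y": 0,"z": -0.05,"turn": 0},
  {"x": 6,"y": 0,"z": -0.05,"turn": 0},
  {"x": 8,"y": 0,"z": -0.05,"turn": 0},
])

```text
time_s: 6.0
position: [0.5303, -0.0454, 0.1019]
orientation: [[0.986, 0.164, 0.001], [0.164, -0.986, -0.0], [0.001, 0.0, -1.0]]
ft_force: [-0.1, 1.1, 7.4]
gripper_width: 0.0002
```

Emit:
play_rows([
  {"x": 2,"y": 0,"z": -0.05,"turn": 0},
  {"x": 4.5,"y": 0,"z": -0.05,"turn": 0},
  {"x": 7,"y": 0,"z": -0.05,"turn": 0},
  {"x": 9.5,"y": 0,"z": -0.05,"turn": 0},
])

```text
time_s: 6.4
position: [0.5396, -0.0438, 0.1018]
orientation: [[0.986, 0.164, 0.001], [0.164, -0.986, 0.0], [0.001, 0.0, -1.0]]
ft_force: [-0.4, 0.8, 8.6]
gripper_width: -0.0001
```

Emit:
play_rows([
  {"x": 2,"y": 0,"z": -0.15,"turn": 0},
  {"x": 4.5,"y": 0,"z": -0.2,"turn": 0},
  {"x": 7,"y": 0,"z": -0.25,"turn": 0},
])

```text
time_s: 6.7
position: [0.5465, -0.0426, 0.1021]
orientation: [[0.986, 0.164, 0.001], [0.164, -0.986, 0.0], [0.001, 0.0, -1.0]]
ft_force: [-0.2, 1.3, 6.8]
gripper_width: 0.0003
```

```bash
cat >> h.py <<'E'
from scipy.optimize import least_squares
def fit(q,x0,z0,face=True):
    R=torest(cloud(q)); m=(R[...,1]>-.035)&(R[...,1]<.038)&(abs(R[...,0]-x0)<.039)&(R[...,2]>z0+.008)&(R[...,2]<z0+.044)&(abs(R[...,1])>(.0 if not face else .016)); X=R[m]
    f=lambda b: np.hypot(X[:,0]-b[0]-b[1]*X[:,1],X[:,2]-z0)-.0405
    g=least_squares(f,[x0,0],loss='soft_l1',f_scale=.001); print('core x',round(g.x[0]*1000,1),'yaw',round(-g.x[1],3),'res',np.median(abs(g.fun)),m.sum())
    return g.x[0]
E
python3 - <<'E'
from h import *
s=state(); print(s['time_s'],s['ft_force'],torest(s['position']))
q=snapshot('scene'); zoom(q,'s3',210,150,350,250,5.5); fit(q,-.075,.0625)
E
```

```text
6.7 [-0.21066333  1.25498567  6.84246475] [-6.59891581e-02 -2.85925146e-05  1.02080848e-01]
core x -73.3 yaw 0.007 res 0.0009116689114782098 282
```

View pics/s3.png

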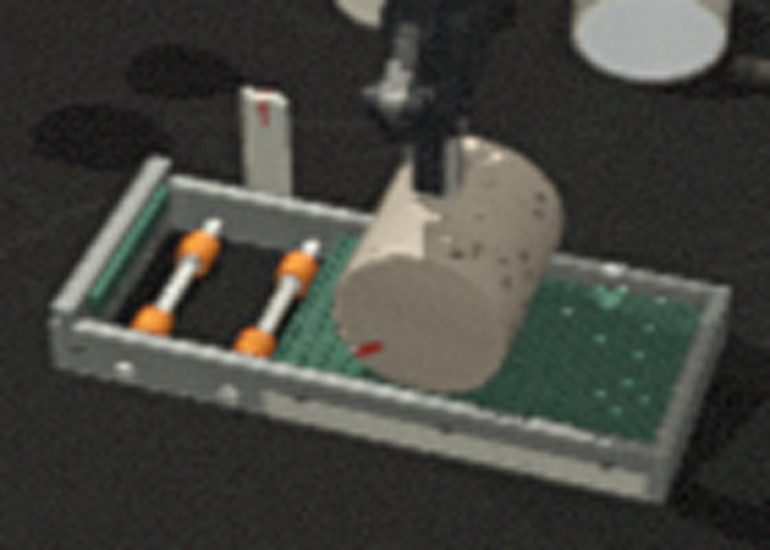

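Emit:
play_rows([
  {"x": 0,"y": 0,"z": -2,"turn": 0},
  {"x": -1,"y": 0,"z": -4,"turn": 0},
  {"x": -8,"y": 0,"z": -4,"turn": 0},
  {"x": -15,"y": 0,"z": -3.5,"turn": 0},
  {"x": -16,"y": 0,"z": -2,"turn": 0},
  {"x": -16,"y": 0,"z": -1.2,"turn": 0},
  {"x": -16,"y": 0,"z": -0.8,"turn": 0},
  {"x": -16,"y": 0,"z": -0.4,"turn": 0},
  {"x": -16,"y": 0,"z": -0.1,"turn": 0},
  {"x": -16,"y": 0,"z": 0,"turn": 0},
])

```text
time_s: 7.75
position: [0.5303, -0.0453, 0.1015]
orientation: [[0.986, 0.164, -0.0], [0.164, -0.986, 0.0], [-0.0, -0.0, -1.0]]
ft_force: [1.2, 0.4, 0.8]
gripper_width: 0.0004
```

Emit:
play_rows([
  {"x": 0,"y": 0,"z": 0.2,"turn": 0},
  {"x": 1,"y": 0,"z": 0.2,"turn": 0},
  {"x": 3,"y": 0,"z": 0.2,"turn": 0},
  {"x": 5,"y": 0,"z": 0.2,"turn": 0},
])

```text
time_s: 8.15
position: [0.5354, -0.0445, 0.1014]
orientation: [[0.986, 0.164, 0.0], [0.164, -0.986, -0.0], [0.0, 0.0, -1.0]]
ft_force: [-0.0, -0.5, -0.5]
gripper_width: 0.0
```

Run:
```python
from h import *
s=state(); print(s['time_s'],s['ft_force'],torest(s['position']))
q=snapshot('scene'); zoom(q,'s4',210,150,350,250,5.5); fit(q,-.075,.0625)
```

```text
8.15 [-0.01835738 -0.5478133  -0.50194047] [-7.72451205e-02 -8.92274382e-05  1.01422759e-01]
core x -91.3 yaw 0.035 res 0.001047535681226345 192
```

View pics/s4.png

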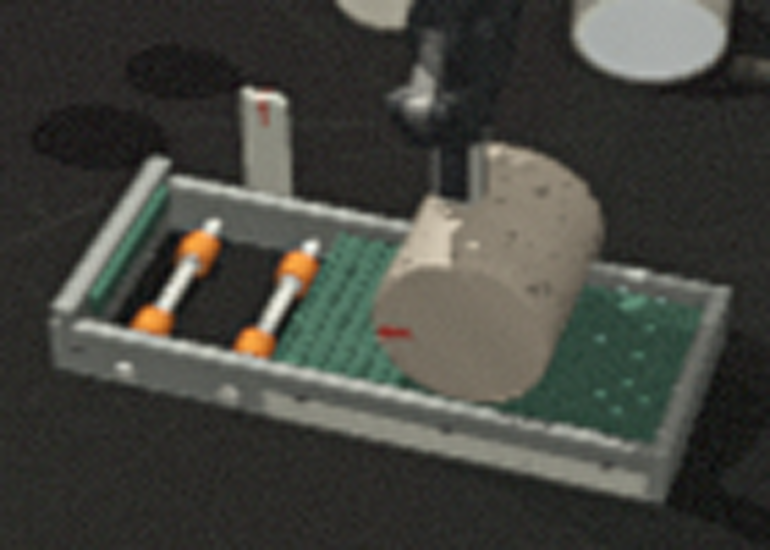

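Emit:
play_rows([
  {"x": 0,"y": 0,"z": -2,"turn": 0},
  {"x": 0,"y": 0,"z": -5,"turn": 0},
  {"x": -8,"y": 0,"z": -5,"turn": 0},
  {"x": -16,"y": 0,"z": -5,"turn": 0},
])

```text
time_s: 8.6
position: [0.5187, -0.0472, 0.1064]
orientation: [[0.986, 0.164, -0.0], [0.164, -0.986, -0.0], [-0.0, -0.0, -1.0]]
ft_force: [-1.4, -0.4, -0.0]
gripper_width: 0.0001
```

```bash
cat >> h.py <<'E'
def line(q,x0,z0):
    hsv=cv2.cvtColor(q['pixels'],cv2.COLOR_RGB2HSV)
    red=(((hsv[...,0]<8)|(hsv[...,0]>170))&(hsv[...,1]>110))
    v,u=np.nonzero(red); w=P(q,u*1.,v*1.,np.ones(len(u)))-q['eye']; e=torest(q['eye']); rw=np.stack([w[:,:2]@EX,w[:,:2]@EY,w[:,2]],-1)
    t=(.045-e[1])/rw[:,1]; p=e+rw*t[:,None]; r=np.hypot(p[:,0]-x0,p[:,2]-z0); k=(r<.044)&(r>.01)
    if k.sum(): 
        m=p[k].mean(0); print('line face angle deg past up',round(np.degrees(np.arctan2(m[0]-x0,m[2]-z0)),1),'r',round(np.hypot(m[0]-x0,m[2]-z0),4),k.sum())
    else: print('no red')
E
python3 - <<'E'
from h import *
s=state(); print(s['time_s'],s['ft_force'],torest(s['position']))
q=snapshot('scene'); x=fit(q,-.09,.0625);line(q,x,.0625)
q=snapshot('side'); x=fit(q,-.09,.0625);line(q,x,.0625)
q=dict(np.load('scene0.npz'));x=fit(q,-.09,.0625);line(q,x,.0625)
E
```

```text
8.6 [-1.36910231 -0.42680357 -0.01082399] [-9.41564686e-02 -3.30875079e-05  1.06405304e-01]
core x -89.6 yaw -0.007 res 0.000977708153184792 272
line face angle deg past up 111.2 r 0.0338 12
core x -90.0 yaw -0.004 res 0.0010665433472326347 245
line face angle deg past up 112.6 r 0.0341 10
core x -87.6 yaw 0.0 res 0.0009190869990784167 331
line face angle deg past up 113.0 r 0.0324 10
```

Emit:
play_rows([
  {"x": -4,"y": 0,"z": 0.5,"turn": 0},
  {"x": -4,"y": 0,"z": 1.5,"turn": 0},
  {"x": -4,"y": 0,"z": 2.3,"turn": 0},
  {"x": -4,"y": 0,"z": 3.1,"turn": 0},
  {"x": -4,"y": 0,"z": 3.7,"turn": 0},
  {"x": -4,"y": 0,"z": 4.1,"turn": 0},
  {"x": -4,"y": 0,"z": 4.4,"turn": 0},
  {"x": -4,"y": 0,"z": 4.6,"turn": 0},
  {"x": -4,"y": 0,"z": 4.7,"turn": 0},
  {"x": -4,"y": 0,"z": 4.7,"turn": 0},
])

```text
time_s: 9.7
position: [0.5155, -0.0478, 0.1018]
orientation: [[0.986, 0.164, 0.0], [0.164, -0.986, -0.0], [0.0, 0.0, -1.0]]
ft_force: [0.3, 0.5, -0.1]
gripper_width: 0.0003
```

Emit:
play_rows([
  {"x": 0,"y": 0,"z": 0.15,"turn": 0},
  {"x": 0,"y": 0,"z": 0.3,"turn": 0},
  {"x": 0,"y": 0,"z": 0.3,"turn": 0},
])

```text
time_s: 10.0
position: [0.5156, -0.0478, 0.1016]
orientation: [[0.986, 0.164, 0.0], [0.164, -0.986, -0.0], [0.0, 0.0, -1.0]]
ft_force: [-0.1, -0.4, 0.9]
gripper_width: -0.0002
```

Emit:
play_rows([
  {"x": 0,"y": 0,"z": 0.15,"turn": 0},
  {"x": 0.5,"y": 0,"z": 0.25,"turn": 0},
  {"x": 2,"y": 0,"z": 0.25,"turn": 0},
  {"x": 4,"y": 0,"z": 0.25,"turn": 0},
])

```text
time_s: 10.4
position: [0.5198, -0.0472, 0.1017]
orientation: [[0.986, 0.164, 0.001], [0.164, -0.986, -0.0], [0.001, 0.0, -1.0]]
ft_force: [-0.3, -0.3, 7.1]
gripper_width: 0.0001
```

Emit:
play_rows([
  {"x": 2,"y": 0,"z": -0.05,"turn": 0},
  {"x": 4,"y": 0,"z": -0.05,"turn": 0},
  {"x": 6,"y": 0,"z": -0.1,"turn": 0},
  {"x": 8,"y": 0,"z": -0.1,"turn": 0},
  {"x": 10,"y": 0,"z": -0.1,"turn": 0},
  {"x": 12,"y": 0,"z": -0.15,"turn": 0},
])

```text
time_s: 11.0
position: [0.5318, -0.0451, 0.1018]
orientation: [[0.986, 0.164, 0.001], [0.164, -0.986, 0.0], [0.001, 0.0, -1.0]]
ft_force: [0.8, 0.7, 5.4]
gripper_width: -0.0001
```

Emit:
play_rows([
  {"x": 2,"y": 0,"z": 0,"turn": 0},
  {"x": 4,"y": 0,"z": -0.05,"turn": 0},
  {"x": 6,"y": 0,"z": -0.05,"turn": 0},
  {"x": 8,"y": 0,"z": -0.1,"turn": 0},
  {"x": 9,"y": 0,"z": -0.1,"turn": 0},
  {"x": 9.5,"y": 0,"z": -0.1,"turn": 0},
  {"x": 9.5,"y": 0,"z": -0.1,"turn": 0},
])

```text
time_s: 11.7
position: [0.541, -0.0435, 0.102]
orientation: [[0.986, 0.164, 0.001], [0.164, -0.986, 0.0], [0.001, 0.0, -1.0]]
ft_force: [-1.2, 1.0, 7.8]
gripper_width: -0.0
```

Run:
```python
from h import *
s=state(); print(s['time_s'],s['ft_force'],torest(s['position']))
q=snapshot('scene'); x=fit(q,-.078,.0625);line(q,x,.0625)
```

```text
11.7 [-1.21179843  0.96801979  7.78241707] [-7.14995183e-02 -1.64552732e-05  1.01972909e-01]
core x -74.9 yaw 0.013 res 0.0009008725435117049 291
line face angle deg past up 130.6 r 0.0353 9
```

Emit:
play_rows([
  {"x": 0,"y": 0,"z": -0.1,"turn": 0},
  {"x": 0,"y": 0,"z": -0.2,"turn": 0},
  {"x": 0,"y": 0,"z": -0.35,"turn": 0},
  {"x": 0,"y": 0,"z": -0.8,"turn": 0},
])

```text
time_s: 12.15
position: [0.5406, -0.0436, 0.1021]
orientation: [[0.986, 0.164, -0.0], [0.164, -0.986, 0.0], [-0.0, -0.0, -1.0]]
ft_force: [-0.4, 0.3, -0.2]
gripper_width: 0.0001
```

Run:
```python
from h import *
s=state(); print(s['time_s'],s['ft_force'],torest(s['position']))
q=snapshot('scene'); x=fit(q,-.078,.0625);line(q,x,.0625)
```

```text
12.15 [-0.39110642  0.34456327 -0.20776294] [-7.19871795e-02 -1.79536053e-05  1.02129780e-01]
core x -75.6 yaw 0.002 res 0.0008112291018542439 283
line face angle deg past up 129.8 r 0.0349 8
```

Emit:
play_rows([
  {"x": 0,"y": 0,"z": -2,"turn": 0},
  {"x": -4,"y": 0,"z": -2.5,"turn": 0},
  {"x": -9,"y": 0,"z": -2.5,"turn": 0},
  {"x": -13,"y": 0,"z": -2,"turn": 0},
  {"x": -14,"y": 0,"z": -1.2,"turn": 0},
  {"x": -14,"y": 0,"z": -0.4,"turn": 0},
  {"x": -14,"y": 0,"z": 0,"turn": 0},
  {"x": -14,"y": 0,"z": 0.2,"turn": 0},
  {"x": -14,"y": 0,"z": 0.4,"turn": 0},
  {"x": -14,"y": 0,"z": 0.5,"turn": 0},
  {"x": -14,"y": 0,"z": 0.5,"turn": 0},
])

```text
time_s: 13.3
position: [0.5269, -0.0459, 0.1019]
orientation: [[0.986, 0.164, 0.0], [0.164, -0.986, -0.0], [0.0, 0.0, -1.0]]
ft_force: [-0.7, -0.2, 1.6]
gripper_width: 0.0003
```

Run:
```python
from h import *
s=state(); print(s['time_s'],s['ft_force'],torest(s['position']))
q=snapshot('scene'); x=fit(q,-.078,.0625);line(q,x,.0625)
```

```text
13.3 [-0.71369646 -0.16060427  1.57974303] [-0.08582824 -0.00011474  0.1018524 ]
core x -77.0 yaw 0.003 res 0.0009507846800358502 274
line face angle deg past up 127.6 r 0.0345 9
```

Emit:
play_rows([
  {"x": 0,"y": 0,"z": 0.2,"turn": 0},
  {"x": 0.5,"y": 0,"z": 0.35,"turn": 0},
  {"x": 2,"y": 0,"z": 0.35,"turn": 0},
  {"x": 4,"y": 0,"z": 0.35,"turn": 0},
  {"x": 6,"y": 0,"z": 0.3,"turn": 0},
])

```text
time_s: 13.85
position: [0.5332, -0.0449, 0.1021]
orientation: [[0.986, 0.164, 0.001], [0.164, -0.986, -0.0], [0.001, 0.0, -1.0]]
ft_force: [0.5, 0.3, 6.4]
gripper_width: 0.0003
```

Emit:
play_rows([
  {"x": 2,"y": 0,"z": 0,"turn": 0},
  {"x": 4.2,"y": 0,"z": -0.05,"turn": 0},
  {"x": 6.4,"y": 0,"z": -0.05,"turn": 0},
  {"x": 8.6,"y": 0,"z": -0.1,"turn": 0},
  {"x": 10.8,"y": 0,"z": -0.1,"turn": 0},
  {"x": 13,"y": 0,"z": -0.15,"turn": 0},
])

```text
time_s: 14.45
position: [0.5461, -0.0429, 0.1021]
orientation: [[0.986, 0.164, 0.001], [0.164, -0.986, -0.0], [0.001, 0.001, -1.0]]
ft_force: [-0.6, -2.4, 6.5]
gripper_width: -0.0001
```

Emit:
play_rows([
  {"x": 2.2,"y": 0,"z": 0,"turn": 0},
  {"x": 4.4,"y": 0,"z": 0,"turn": 0},
  {"x": 6.6,"y": 0,"z": -0.05,"turn": 0},
  {"x": 8.6,"y": 0,"z": -0.05,"turn": 0},
  {"x": 10,"y": 0,"z": -0.05,"turn": 0},
  {"x": 10.5,"y": 0,"z": -0.05,"turn": 0},
  {"x": 10.5,"y": 0,"z": -0.05,"turn": 0},
])

```text
time_s: 15.15
position: [0.5566, -0.0411, 0.1025]
orientation: [[0.986, 0.164, 0.002], [0.164, -0.986, -0.0], [0.002, 0.001, -1.0]]
ft_force: [0.3, 0.0, 7.8]
gripper_width: -0.0003
```

Emit:
play_rows([
  {"x": 0,"y": 0,"z": 0.15,"turn": 0},
])

```text
time_s: 15.25
position: [0.5566, -0.0412, 0.1024]
orientation: [[0.986, 0.164, 0.002], [0.164, -0.986, -0.0], [0.002, 0.001, -1.0]]
ft_force: [0.1, -0.1, 10.0]
gripper_width: 0.0001
```

Emit:
play_rows([
  {"x": 0,"y": 0,"z": -0.2,"turn": 0},
  {"x": 0,"y": 0,"z": -0.4,"turn": 0},
  {"x": 0,"y": 0,"z": -0.6,"turn": 0},
  {"x": 0,"y": 0,"z": -0.8,"turn": 0},
  {"x": 0,"y": 0,"z": -1.2,"turn": 0},
  {"x": 0,"y": 0,"z": -3,"turn": 0},
  {"x": -5,"y": 0,"z": -3.3,"turn": 0},
  {"x": -10,"y": 0,"z": -3.3,"turn": 0},
  {"x": -14,"y": 0,"z": -2.8,"turn": 0},
  {"x": -14,"y": 0,"z": -2,"turn": 0},
  {"x": -14,"y": 0,"z": -1.3,"turn": 0},
])

```text
time_s: 16.35
position: [0.542, -0.0434, 0.1028]
orientation: [[0.986, 0.164, 0.0], [0.164, -0.986, 0.0], [0.0, -0.0, -1.0]]
ft_force: [0.8, -1.1, -0.2]
gripper_width: -0.0
```

Run:
```python
from h import *
s=state(); print(s['time_s'],s['ft_force'],torest(s['position']))
q=snapshot('scene'); x=fit(q,-.062,.0625);line(q,x,.0625)
```

```text
16.35 [ 0.80511792 -1.1348473  -0.20354903] [-0.07048717 -0.00010859  0.10276617]
core x -87.5 yaw -0.001 res 0.0010189203458040794 147
line face angle deg past up 113.9 r 0.0352 9
```

Emit:
play_rows([
  {"x": 0,"y": 0,"z": -3,"turn": 0},
  {"x": -7,"y": 0,"z": -4,"turn": 0},
  {"x": -15,"y": 0,"z": -4,"turn": 0},
  {"x": -24,"y": 0,"z": -3.5,"turn": 0},
  {"x": -30,"y": 0,"z": -3,"turn": 0},
  {"x": -31,"y": 0,"z": -2.5,"turn": 0},
])

```text
time_s: 17.0
position: [0.5108, -0.0486, 0.1053]
orientation: [[0.986, 0.164, -0.0], [0.164, -0.986, 0.0], [-0.0, -0.0, -1.0]]
ft_force: [0.1, -0.7, 0.7]
gripper_width: -0.0002
```

Run:
```python
from h import *
s=state(); print(s['time_s'],s['ft_force'],torest(s['position']))
q=snapshot('scene'); x=fit(q,-.088,.0622);line(q,x,.0622)
q=snapshot('side'); x=fit(q,-.088,.0622);line(q,x,.0622)
w=snapshot('wrist'); save(w,'w2')
```

```text
17.0 [ 0.08467583 -0.67591924  0.65488808] [-1.02168615e-01 -9.14018328e-05  1.05335995e-01]
core x -104.1 yaw 0.01 res 0.000886283822592121 168
line face angle deg past up 89.1 r 0.0309 11
core x -104.5 yaw 0.007 res 0.0009277965083209147 164
line face angle deg past up 90.8 r 0.0325 10
```

View pics/w2.png

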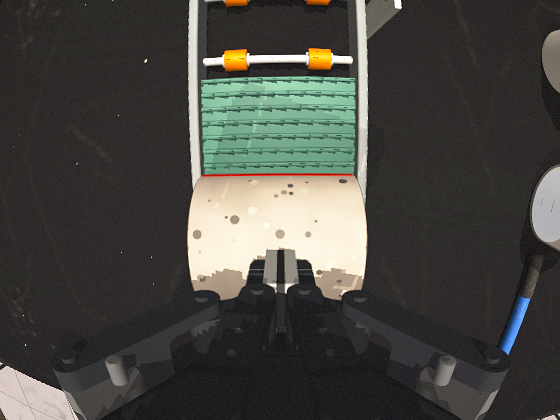

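Run:
```python
from h import *
for i in range(2):
  q=snapshot('scene'); x=fit(q,-.104,.0622);line(q,x,.0622)
  q=snapshot('side'); x=fit(q,-.104,.0622);line(q,x,.0622)
print(state()['time_s'])
```

```text
core x -102.7 yaw 0.011 res 0.0008381192849508737 271
line face angle deg past up 91.5 r 0.032 11
core x -103.0 yaw 0.006 res 0.0008332439237999853 243
line face angle deg past up 91.5 r 0.0323 10
core x -102.1 yaw 0.011 res 0.0007727697049816906 283
line face angle deg past up 92.3 r 0.0334 12
core x -102.0 yaw 0.0 res 0.0009131886820294213 250
line face angle deg past up 93.6 r 0.0322 7
17.35
```

Emit:
play_rows([
  {"x": -1,"y": 0,"z": 0,"turn": 0},
  {"x": -2,"y": 0,"z": 0,"turn": 0},
  {"x": -2,"y": 0,"z": 1,"turn": 0},
  {"x": -2,"y": 0,"z": 1.5,"turn": 0},
  {"x": -2,"y": 0,"z": 2,"turn": 0},
  {"x": -2,"y": 0,"z": 2,"turn": 0},
  {"x": -2,"y": 0,"z": 2,"turn": 0},
  {"x": -2,"y": 0,"z": 2,"turn": 0},
  {"x": -2,"y": 0,"z": 2,"turn": 0},
  {"x": -2,"y": 0,"z": 2,"turn": 0},
  {"x": -2,"y": 0,"z": 2,"turn": 0},
])

```text
time_s: 18.45
position: [0.5095, -0.0488, 0.1033]
orientation: [[0.986, 0.164, 0.0], [0.164, -0.986, 0.0], [0.0, -0.0, -1.0]]
ft_force: [-0.5, -0.1, 0.3]
gripper_width: 0.0003
```

Run:
```python
from h import *
for i in range(2):
  q=snapshot('scene'); x=fit(q,-.09,.0622);line(q,x,.0622)
  q=snapshot('side'); x=fit(q,-.09,.0622);line(q,x,.0622)
print(state()['time_s'])
```

```text
core x -93.5 yaw 0.012 res 0.0007623480079927032 238
line face angle deg past up 104.1 r 0.0338 10
core x -94.3 yaw -0.005 res 0.0010541811720292601 207
line face angle deg past up 105.6 r 0.0337 7
core x -93.5 yaw 0.008 res 0.0008064778329014144 247
line face angle deg past up 103.8 r 0.0329 9
core x -95.0 yaw -0.011 res 0.0010573914815141458 213
line face angle deg past up 104.8 r 0.0336 8
18.65
```

Emit:
play_rows([
  {"x": -3,"y": 0,"z": 0,"turn": 0},
  {"x": -6,"y": 0,"z": 0.4,"turn": 0},
  {"x": -6,"y": 0,"z": 0.8,"turn": 0},
  {"x": -6,"y": 0,"z": 1.1,"turn": 0},
  {"x": -6,"y": 0,"z": 1.3,"turn": 0},
  {"x": -6,"y": 0,"z": 1.5,"turn": 0},
  {"x": -6,"y": 0,"z": 1.7,"turn": 0},
  {"x": -6,"y": 0,"z": 1.8,"turn": 0},
  {"x": -6,"y": 0,"z": 1.8,"turn": 0},
])

```text
time_s: 19.55
position: [0.5036, -0.0497, 0.1015]
orientation: [[0.986, 0.164, -0.0], [0.164, -0.986, 0.0], [-0.0, -0.0, -1.0]]
ft_force: [0.5, -0.1, 0.2]
gripper_width: 0.0002
```

Run:
```python
from h import *
s=state(); print(s['time_s'],s['ft_force'],torest(s['position']))
q=snapshot('scene'); x=fit(q,-.093,.0622);line(q,x,.0622)
```

```text
19.55 [ 0.51276186 -0.09805461  0.17515931] [-1.09425658e-01 -4.24795551e-05  1.01452627e-01]
core x -96.3 yaw -0.0 res 0.0007430823402570924 245
line face angle deg past up 102.0 r 0.033 11
```

Emit:
play_rows([
  {"x": 0,"y": 0,"z": 0.15,"turn": 0},
  {"x": 0,"y": 0,"z": 0.3,"turn": 0},
  {"x": 0,"y": 0,"z": 0.3,"turn": 0},
])

```text
time_s: 19.9
position: [0.5037, -0.0498, 0.1013]
orientation: [[0.986, 0.164, 0.0], [0.164, -0.986, -0.0], [0.0, 0.0, -1.0]]
ft_force: [-0.1, -0.0, 2.2]
gripper_width: 0.0
```

Emit:
play_rows([
  {"x": 0,"y": 0,"z": 0.15,"turn": 0},
  {"x": 0.5,"y": 0,"z": 0.25,"turn": 0},
  {"x": 2,"y": 0,"z": 0.25,"turn": 0},
  {"x": 4,"y": 0,"z": 0.2,"turn": 0},
  {"x": 6,"y": 0,"z": 0.15,"turn": 0},
])

```text
time_s: 20.4
position: [0.51, -0.0488, 0.1015]
orientation: [[0.986, 0.164, 0.001], [0.164, -0.986, -0.0], [0.001, 0.0, -1.0]]
ft_force: [0.0, 1.4, 6.6]
gripper_width: 0.0
```

Emit:
play_rows([
  {"x": 2.5,"y": 0,"z": 0,"turn": 0},
  {"x": 5,"y": 0,"z": 0,"turn": 0},
  {"x": 7.5,"y": 0,"z": 0,"turn": 0},
  {"x": 10,"y": 0,"z": -0.05,"turn": 0},
  {"x": 12.5,"y": 0,"z": -0.05,"turn": 0},
  {"x": 15,"y": 0,"z": -0.1,"turn": 0},
])

```text
time_s: 21.0
position: [0.5248, -0.0462, 0.1017]
orientation: [[0.986, 0.164, 0.001], [0.164, -0.986, 0.0], [0.001, 0.0, -1.0]]
ft_force: [-0.5, 2.4, 7.3]
gripper_width: 0.0001
```

Emit:
play_rows([
  {"x": 2.5,"y": 0,"z": -0.1,"turn": 0},
  {"x": 5,"y": 0,"z": -0.1,"turn": 0},
  {"x": 7.5,"y": 0,"z": -0.15,"turn": 0},
  {"x": 10,"y": 0,"z": -0.15,"turn": 0},
  {"x": 12.5,"y": 0,"z": -0.2,"turn": 0},
  {"x": 15,"y": 0,"z": -0.25,"turn": 0},
])

```text
time_s: 21.6
position: [0.5396, -0.0436, 0.1018]
orientation: [[0.986, 0.164, 0.001], [0.164, -0.986, 0.0], [0.001, -0.0, -1.0]]
ft_force: [0.5, 1.8, 5.2]
gripper_width: -0.0001
```

Run:
```python
from h import *
s=state(); print(s['time_s'],s['ft_force'],torest(s['position']))
q=snapshot('scene'); x=fit(q,-.078,.0622);line(q,x,.0622)
```

```text
21.6 [0.53634107 1.792205   5.19580424] [-7.29482825e-02  8.65557216e-05  1.01812426e-01]
core x -78.4 yaw 0.012 res 0.0007877061867718575 276
line face angle deg past up 125.5 r 0.0339 9
```

Emit:
play_rows([
  {"x": 2,"y": 0,"z": 0,"turn": 0},
  {"x": 4,"y": 0,"z": -0.05,"turn": 0},
  {"x": 4.5,"y": 0,"z": -0.05,"turn": 0},
  {"x": 4.5,"y": 0,"z": -0.05,"turn": 0},
  {"x": 4.5,"y": 0,"z": -0.15,"turn": 0},
  {"x": 4.5,"y": 0,"z": -0.25,"turn": 0},
  {"x": 4.5,"y": 0,"z": -0.35,"turn": 0},
  {"x": 4.5,"y": 0,"z": -0.5,"turn": 0},
  {"x": 4.5,"y": 0,"z": -0.8,"turn": 0},
])

```text
time_s: 22.55
position: [0.5435, -0.0432, 0.102]
orientation: [[0.986, 0.164, -0.0], [0.164, -0.986, -0.0], [-0.0, 0.0, -1.0]]
ft_force: [-0.4, 0.3, -0.0]
gripper_width: 0.0004
```

Run:
```python
from h import *
s=state(); print(s['time_s'],s['ft_force'],torest(s['position']))
q=snapshot('scene'); x=fit(q,-.078,.0622);line(q,x,.0622)
```

```text
22.55 [-0.35498718  0.26275394 -0.03246082] [-0.06903876 -0.00011608  0.10200562]
core x -76.9 yaw 0.014 res 0.0008531887600550202 290
line face angle deg past up 127.0 r 0.0352 8
```

Stays at about -77. Lift, go back to -92 and set down.

Emit:
play_rows([
  {"x": 0,"y": 0,"z": -2,"turn": 0},
  {"x": -5,"y": 0,"z": -2.8,"turn": 0},
  {"x": -12,"y": 0,"z": -2.8,"turn": 0},
  {"x": -19,"y": 0,"z": -2.5,"turn": 0},
  {"x": -23,"y": 0,"z": -1.8,"turn": 0},
  {"x": -23,"y": 0,"z": -1,"turn": 0},
  {"x": -23,"y": 0,"z": -0.3,"turn": 0},
  {"x": -23,"y": 0,"z": 0.1,"turn": 0},
  {"x": -23,"y": 0,"z": 0.3,"turn": 0},
  {"x": -23,"y": 0,"z": 0.5,"turn": 0},
  {"x": -23,"y": 0,"z": 0.5,"turn": 0},
])

```text
time_s: 23.7
position: [0.5209, -0.0469, 0.1016]
orientation: [[0.986, 0.164, -0.0], [0.164, -0.986, 0.0], [-0.0, -0.0, -1.0]]
ft_force: [-0.2, -0.9, -0.0]
gripper_width: 0.0001
```

Run:
```python
from h import *
s=state(); print(s['time_s'],s['ft_force'],torest(s['position']))
q=snapshot('scene'); x=fit(q,-.078,.0622);line(q,x,.0622)
```

```text
23.7 [-0.17754088 -0.93762822 -0.04207402] [-9.18732093e-02 -6.69264115e-05  1.01630565e-01]
core x -77.6 yaw -0.002 res 0.0007292390086651585 264
line face angle deg past up 126.2 r 0.0341 10
```

Core stayed at -77.6. Press down.

Emit:
play_rows([
  {"x": 0,"y": 0,"z": 0.15,"turn": 0},
  {"x": 0,"y": 0,"z": 0.3,"turn": 0},
  {"x": 0,"y": 0,"z": 0.3,"turn": 0},
])

```text
time_s: 24.05
position: [0.5209, -0.0469, 0.1014]
orientation: [[0.986, 0.164, 0.0], [0.164, -0.986, 0.0], [0.0, 0.0, -1.0]]
ft_force: [-0.6, -0.3, -0.1]
gripper_width: 0.0001
```

Emit:
play_rows([
  {"x": 0,"y": 0,"z": 0.15,"turn": 0},
  {"x": 0,"y": 0,"z": 0.3,"turn": 0},
  {"x": 0,"y": 0,"z": 0.3,"turn": 0},
])

```text
time_s: 24.35
position: [0.521, -0.0469, 0.1013]
orientation: [[0.986, 0.164, 0.0], [0.164, -0.986, -0.0], [0.0, 0.0, -1.0]]
ft_force: [-1.3, 0.0, 1.6]
gripper_width: -0.0001
```

Emit:
play_rows([
  {"x": 0,"y": 0,"z": 0.2,"turn": 0},
  {"x": 0.5,"y": 0,"z": 0.3,"turn": 0},
  {"x": 2,"y": 0,"z": 0.25,"turn": 0},
  {"x": 4,"y": 0,"z": 0.15,"turn": 0},
  {"x": 6,"y": 0,"z": 0.05,"turn": 0},
])

```text
time_s: 24.85
position: [0.5273, -0.0459, 0.1017]
orientation: [[0.986, 0.164, 0.001], [0.164, -0.986, -0.0], [0.001, 0.0, -1.0]]
ft_force: [-0.9, 1.5, 8.7]
gripper_width: 0.0004
```

Emit:
play_rows([
  {"x": 2.5,"y": 0,"z": -0.25,"turn": 0},
  {"x": 5,"y": 0,"z": -0.35,"turn": 0},
  {"x": 7.5,"y": 0,"z": -0.4,"turn": 0},
  {"x": 10,"y": 0,"z": -0.45,"turn": 0},
])

```text
time_s: 25.25
position: [0.5372, -0.0442, 0.1021]
orientation: [[0.986, 0.164, 0.001], [0.164, -0.986, -0.0], [0.001, 0.0, -1.0]]
ft_force: [-0.6, 0.7, 6.8]
gripper_width: 0.0002
```

Emit:
play_rows([
  {"x": 2.5,"y": 0,"z": -0.05,"turn": 0},
  {"x": 5,"y": 0,"z": -0.1,"turn": 0},
  {"x": 7.5,"y": 0,"z": -0.15,"turn": 0},
  {"x": 10,"y": 0,"z": -0.2,"turn": 0},
  {"x": 12.5,"y": 0,"z": -0.25,"turn": 0},
  {"x": 15,"y": 0,"z": -0.3,"turn": 0},
])

```text
time_s: 25.85
position: [0.552, -0.0418, 0.1025]
orientation: [[0.986, 0.164, 0.001], [0.164, -0.986, -0.0], [0.001, 0.0, -1.0]]
ft_force: [-0.4, -0.0, 7.5]
gripper_width: -0.0004
```

Run:
```python
from h import *
s=state(); print(s['time_s'],s['ft_force'],torest(s['position']))
q=snapshot('scene'); x=fit(q,-.062,.0625);line(q,x,.0625)
```

```text
25.85 [-0.44694979 -0.04430344  7.51611306] [-0.06038907 -0.00017171  0.10247222]
core x -61.8 yaw 0.012 res 0.0007954398188310535 272
line face angle deg past up 146.6 r 0.0353 9
```

Emit:
play_rows([
  {"x": 2.5,"y": 0,"z": -0.1,"turn": 0},
  {"x": 5,"y": 0,"z": -0.15,"turn": 0},
  {"x": 7.5,"y": 0,"z": -0.2,"turn": 0},
  {"x": 10,"y": 0,"z": -0.25,"turn": 0},
  {"x": 12.5,"y": 0,"z": -0.3,"turn": 0},
])

```text
time_s: 26.4
position: [0.5643, -0.0397, 0.1027]
orientation: [[0.986, 0.164, 0.001], [0.164, -0.986, -0.0], [0.001, 0.0, -1.0]]
ft_force: [-0.2, 1.4, 7.6]
gripper_width: -0.0003
```

Emit:
play_rows([
  {"x": 2.5,"y": 0,"z": -0.05,"turn": 0},
  {"x": 5,"y": 0,"z": -0.05,"turn": 0},
  {"x": 7.5,"y": 0,"z": -0.05,"turn": 0},
  {"x": 10,"y": 0,"z": -0.05,"turn": 0},
])

```text
time_s: 26.8
position: [0.5741, -0.0379, 0.1026]
orientation: [[0.986, 0.164, 0.001], [0.164, -0.986, 0.0], [0.001, -0.0, -1.0]]
ft_force: [0.7, 2.3, 4.5]
gripper_width: -0.0
```

Run:
```python
from h import *
s=state(); print(s['time_s'],s['ft_force'],torest(s['position']))
q=snapshot('scene'); x=fit(q,-.050,.0628);line(q,x,.0628)
```

```text
26.8 [0.71332829 2.30683976 4.50986388] [-3.80138668e-02  4.77744833e-05  1.02553099e-01]
core x -50.7 yaw -0.005 res 0.0008484728254714372 279
line face angle deg past up 161.4 r 0.0346 12
```

Emit:
play_rows([
  {"x": 2,"y": 0,"z": 0.15,"turn": 0},
  {"x": 4,"y": 0,"z": 0.25,"turn": 0},
  {"x": 6,"y": 0,"z": 0.3,"turn": 0},
  {"x": 7,"y": 0,"z": 0.3,"turn": 0},
  {"x": 7,"y": 0,"z": 0.3,"turn": 0},
])

```text
time_s: 27.35
position: [0.5807, -0.037, 0.102]
orientation: [[0.986, 0.164, 0.0], [0.164, -0.986, -0.0], [0.0, 0.0, -1.0]]
ft_force: [1.0, 0.2, 6.0]
gripper_width: 0.0004
```

Run:
```python
from h import *
s=state(); print(s['time_s'],s['ft_force'],torest(s['position']))
q=snapshot('scene'); x=fit(q,-.048,.0628);line(q,x,.0628)
```

```text
27.35 [0.95620523 0.24417298 6.0450562 ] [-0.03126558 -0.00015984  0.1020009 ]
core x -47.3 yaw 0.005 res 0.000982451729673553 283
line face angle deg past up 165.7 r 0.0345 9
```

Emit:
play_rows([
  {"x": 0,"y": 0,"z": -0.1,"turn": 0},
  {"x": 0,"y": 0,"z": -0.2,"turn": 0},
  {"x": 0,"y": 0,"z": -0.3,"turn": 0},
  {"x": 0,"y": 0,"z": -0.4,"turn": 0},
  {"x": 0,"y": 0,"z": -0.5,"turn": 0},
  {"x": 0,"y": 0,"z": -0.65,"turn": 0},
])

```text
time_s: 28.0
position: [0.5804, -0.037, 0.1022]
orientation: [[0.986, 0.164, -0.001], [0.164, -0.986, 0.0], [-0.001, -0.0, -1.0]]
ft_force: [0.1, 0.1, 0.3]
gripper_width: -0.0002
```

Run:
```python
from h import *
s=state(); print(s['time_s'],s['ft_force'],torest(s['position']))
q=snapshot('scene'); x=fit(q,-.048,.0628);line(q,x,.0628)
```

```text
28.0 [0.11046114 0.10525701 0.29712533] [-3.16193200e-02 -5.68705667e-05  1.02221346e-01]
core x -47.2 yaw 0.005 res 0.0008133731848799716 278
line face angle deg past up 165.6 r 0.0353 10
```

Emit:
play_rows([
  {"x": 0,"y": 0,"z": -1,"turn": 0},
  {"x": 0,"y": 0,"z": -3.5,"turn": 0},
  {"x": -8,"y": 0,"z": -3.8,"turn": 0},
  {"x": -17,"y": 0,"z": -3.8,"turn": 0},
  {"x": -26,"y": 0,"z": -3,"turn": 0},
  {"x": -30,"y": 0,"z": -2,"turn": 0},
  {"x": -30,"y": 0,"z": -1.2,"turn": 0},
  {"x": -30,"y": 0,"z": -0.6,"turn": 0},
  {"x": -30,"y": 0,"z": -0.3,"turn": 0},
])

```text
time_s: 28.95
position: [0.5512, -0.0419, 0.1028]
orientation: [[0.986, 0.164, 0.0], [0.164, -0.986, -0.0], [0.0, 0.0, -1.0]]
ft_force: [-0.2, 0.4, 3.0]
gripper_width: 0.0001
```

Run:
```python
from h import *
s=state(); print(s['time_s'],s['ft_force'],torest(s['position']))
q=snapshot('scene'); x=fit(q,-.048,.0628);line(q,x,.0628)
```

```text
28.95 [-0.22203299  0.36303763  2.96247985] [-0.06120631 -0.00011823  0.10279752]
core x -48.4 yaw 0.014 res 0.0008440499752113591 254
line face angle deg past up 164.1 r 0.036 11
```

Emit:
play_rows([
  {"x": 0.5,"y": 0,"z": 0.2,"turn": 0},
  {"x": 2,"y": 0,"z": 0.2,"turn": 0},
  {"x": 4,"y": 0,"z": 0.1,"turn": 0},
  {"x": 6,"y": 0,"z": 0,"turn": 0},
])

```text
time_s: 29.4
position: [0.5574, -0.041, 0.1032]
orientation: [[0.986, 0.164, 0.001], [0.164, -0.986, -0.0], [0.001, 0.0, -1.0]]
ft_force: [-0.8, -0.3, 4.9]
gripper_width: -0.0002
```

Emit:
play_rows([
  {"x": 2.5,"y": 0,"z": 0,"turn": 0},
  {"x": 5,"y": 0,"z": -0.05,"turn": 0},
  {"x": 7.5,"y": 0,"z": -0.1,"turn": 0},
  {"x": 10,"y": 0,"z": -0.15,"turn": 0},
  {"x": 12.5,"y": 0,"z": -0.15,"turn": 0},
])

```text
time_s: 29.9
position: [0.5699, -0.0389, 0.1035]
orientation: [[0.986, 0.164, 0.001], [0.164, -0.986, -0.0], [0.001, 0.0, -1.0]]
ft_force: [1.5, 0.5, 5.6]
gripper_width: 0.0003
```

Emit:
play_rows([
  {"x": 2.5,"y": 0,"z": 0,"turn": 0},
  {"x": 5,"y": 0,"z": -0.05,"turn": 0},
  {"x": 7.5,"y": 0,"z": -0.05,"turn": 0},
  {"x": 10,"y": 0,"z": -0.1,"turn": 0},
  {"x": 12.5,"y": 0,"z": -0.1,"turn": 0},
  {"x": 15,"y": 0,"z": -0.1,"turn": 0},
])

```text
time_s: 30.5
position: [0.5847, -0.0363, 0.1037]
orientation: [[0.986, 0.164, 0.001], [0.164, -0.986, -0.0], [0.001, 0.0, -1.0]]
ft_force: [0.0, 1.3, 7.2]
gripper_width: 0.0006
```

Run:
```python
from h import *
s=state(); print(s['time_s'],s['ft_force'],torest(s['position']))
q=snapshot('scene'); x=fit(q,-.032,.063);line(q,x,.063)
```

```text
30.5 [0.02502233 1.34805857 7.15056892] [-2.72593720e-02 -9.57780251e-05  1.03680405e-01]
core x -31.1 yaw 0.009 res 0.0008807460041228635 282
line face angle deg past up -174.1 r 0.0338 9
```

Emit:
play_rows([
  {"x": 2.5,"y": 0,"z": 0,"turn": 0},
  {"x": 5,"y": 0,"z": 0,"turn": 0},
  {"x": 7.5,"y": 0,"z": 0,"turn": 0},
  {"x": 10,"y": 0,"z": 0,"turn": 0},
  {"x": 12.5,"y": 0,"z": 0,"turn": 0},
])

```text
time_s: 31.05
position: [0.5969, -0.0342, 0.1036]
orientation: [[0.986, 0.164, 0.001], [0.164, -0.986, 0.0], [0.001, 0.0, -1.0]]
ft_force: [-0.6, 0.1, 5.4]
gripper_width: -0.0003
```

Emit:
play_rows([
  {"x": 2.5,"y": 0,"z": 0.05,"turn": 0},
  {"x": 5,"y": 0,"z": 0.1,"turn": 0},
  {"x": 7.5,"y": 0,"z": 0.2,"turn": 0},
  {"x": 10,"y": 0,"z": 0.3,"turn": 0},
])

```text
time_s: 31.45
position: [0.6067, -0.0325, 0.103]
orientation: [[0.986, 0.164, 0.001], [0.164, -0.986, 0.0], [0.001, 0.0, -1.0]]
ft_force: [1.0, 1.3, 5.2]
gripper_width: -0.0001
```

Run:
```python
from h import *
s=state(); print(s['time_s'],s['ft_force'],torest(s['position']))
q=snapshot('scene'); x=fit(q,-.02,.063);line(q,x,.063)
```

```text
31.45 [0.9682385  1.31858866 5.20884371] [-4.91422246e-03  1.92598176e-06  1.03040457e-01]
core x -19.7 yaw -0.005 res 0.0009365213078766366 289
line face angle deg past up -159.4 r 0.034 10
```

Emit:
play_rows([
  {"x": 2,"y": 0,"z": 0.2,"turn": 0},
  {"x": 4,"y": 0,"z": 0.35,"turn": 0},
  {"x": 4.5,"y": 0,"z": 0.35,"turn": 0},
  {"x": 4.5,"y": 0,"z": 0.25,"turn": 0},
  {"x": 4.5,"y": 0,"z": 0.15,"turn": 0},
  {"x": 4.5,"y": 0,"z": 0.05,"turn": 0},
  {"x": 4.5,"y": 0,"z": -0.05,"turn": 0},
  {"x": 4.5,"y": 0,"z": -0.15,"turn": 0},
  {"x": 4.5,"y": 0,"z": -0.4,"turn": 0},
])

```text
time_s: 32.4
position: [0.6104, -0.032, 0.1028]
orientation: [[0.986, 0.164, -0.001], [0.164, -0.986, -0.0], [-0.001, -0.0, -1.0]]
ft_force: [-0.3, -0.5, 0.2]
gripper_width: -0.0002
```

Run:
```python
from h import *
s=state(); print(s['time_s'],s['ft_force'],torest(s['position']))
q=snapshot('scene'); x=fit(q,-.018,.063);line(q,x,.063)
```

```text
32.4 [-0.25181841 -0.53914723  0.23038279] [-1.19083697e-03 -7.92966976e-05  1.02781987e-01]
core x -17.2 yaw 0.013 res 0.0009261507925516187 278
line face angle deg past up -155.6 r 0.0334 10
```

Emit:
play_rows([
  {"x": 0,"y": 0,"z": -1,"turn": 0},
  {"x": 0,"y": 0,"z": -3.5,"turn": 0},
  {"x": -8,"y": 0,"z": -4.3,"turn": 0},
  {"x": -17,"y": 0,"z": -4.3,"turn": 0},
  {"x": -25,"y": 0,"z": -3.5,"turn": 0},
  {"x": -28,"y": 0,"z": -2.6,"turn": 0},
  {"x": -28,"y": 0,"z": -1.8,"turn": 0},
  {"x": -28,"y": 0,"z": -1.2,"turn": 0},
  {"x": -28,"y": 0,"z": -0.9,"turn": 0},
  {"x": -28,"y": 0,"z": -0.7,"turn": 0},
  {"x": -28,"y": 0,"z": -0.6,"turn": 0},
])

```text
time_s: 33.55
position: [0.5831, -0.0365, 0.1036]
orientation: [[0.986, 0.164, -0.0], [0.164, -0.986, 0.0], [-0.0, -0.0, -1.0]]
ft_force: [-0.4, 0.7, 0.4]
gripper_width: -0.0001
```

Run:
```python
from h import *
s=state(); print(s['time_s'],s['ft_force'],torest(s['position']))
q=snapshot('scene'); x=fit(q,-.018,.063);line(q,x,.063)
```

```text
33.55 [-0.43799635  0.65502185  0.36903016] [-2.88498817e-02 -3.94749927e-05  1.03628087e-01]
core x -16.0 yaw 0.006 res 0.0007984751305623802 266
line face angle deg past up -154.5 r 0.0329 9
```

Emit:
play_rows([
  {"x": 0,"y": 0,"z": 0.2,"turn": 0},
  {"x": 0,"y": 0,"z": 0.4,"turn": 0},
  {"x": 0,"y": 0,"z": 0.4,"turn": 0},
])

```text
time_s: 33.9
position: [0.583, -0.0365, 0.1033]
orientation: [[0.986, 0.164, -0.0], [0.164, -0.986, 0.0], [-0.0, -0.0, -1.0]]
ft_force: [0.4, -0.1, 0.1]
gripper_width: -0.0
```

Emit:
play_rows([
  {"x": 0,"y": 0,"z": 0.2,"turn": 0},
  {"x": 0,"y": 0,"z": 0.4,"turn": 0},
  {"x": 0,"y": 0,"z": 0.4,"turn": 0},
])

```text
time_s: 34.2
position: [0.5832, -0.0365, 0.1031]
orientation: [[0.986, 0.164, 0.0], [0.164, -0.986, 0.0], [0.0, 0.0, -1.0]]
ft_force: [-0.3, 0.1, 2.0]
gripper_width: -0.0
```

Emit:
play_rows([
  {"x": 0.5,"y": 0,"z": 0.25,"turn": 0},
  {"x": 2,"y": 0,"z": 0.25,"turn": 0},
  {"x": 4,"y": 0,"z": 0.15,"turn": 0},
  {"x": 6,"y": 0,"z": 0.05,"turn": 0},
])

```text
time_s: 34.6
position: [0.5893, -0.0355, 0.1035]
orientation: [[0.986, 0.164, 0.001], [0.164, -0.986, 0.0], [0.001, 0.0, -1.0]]
ft_force: [-0.7, 1.0, 5.3]
gripper_width: 0.0
```

Emit:
play_rows([
  {"x": 2.5,"y": 0,"z": 0,"turn": 0},
  {"x": 5,"y": 0,"z": 0,"turn": 0},
  {"x": 7.5,"y": 0,"z": 0,"turn": 0},
  {"x": 10,"y": 0,"z": 0,"turn": 0},
  {"x": 12.5,"y": 0,"z": 0,"turn": 0},
])

```text
time_s: 35.1
position: [0.6017, -0.0334, 0.1033]
orientation: [[0.986, 0.164, 0.001], [0.164, -0.986, 0.0], [0.001, 0.0, -1.0]]
ft_force: [0.8, 0.3, 5.1]
gripper_width: -0.0
```

Emit:
play_rows([
  {"x": 2.5,"y": 0,"z": 0.05,"turn": 0},
  {"x": 5,"y": 0,"z": 0.1,"turn": 0},
  {"x": 7.5,"y": 0,"z": 0.15,"turn": 0},
  {"x": 10,"y": 0,"z": 0.15,"turn": 0},
  {"x": 12.5,"y": 0,"z": 0.15,"turn": 0},
])

```text
time_s: 35.6
position: [0.614, -0.0313, 0.1031]
orientation: [[0.986, 0.164, 0.001], [0.164, -0.986, 0.0], [0.001, -0.0, -1.0]]
ft_force: [-0.2, 1.9, 6.7]
gripper_width: 0.0002
```

Run:
```python
from h import *
s=state(); print(s['time_s'],s['ft_force'],torest(s['position']))
q=snapshot('scene'); x=fit(q,-.001,.0625);line(q,x,.0625)
```

```text
35.6 [-0.19224496  1.9288492   6.66626263] [2.46284395e-03 3.54559757e-05 1.03109312e-01]
core x 0.0 yaw -0.003 res 0.0009181140825642517 269
line face angle deg past up -132.3 r 0.0324 10
```

Emit:
play_rows([
  {"x": 2.5,"y": 0,"z": 0.05,"turn": 0},
  {"x": 5,"y": 0,"z": 0.1,"turn": 0},
  {"x": 7.5,"y": 0,"z": 0.1,"turn": 0},
  {"x": 10,"y": 0,"z": 0.1,"turn": 0},
  {"x": 12,"y": 0,"z": 0.1,"turn": 0},
])

```text
time_s: 36.15
position: [0.6256, -0.0293, 0.1026]
orientation: [[0.986, 0.164, -0.0], [0.164, -0.986, 0.0], [-0.0, -0.0, -1.0]]
ft_force: [0.1, 2.0, 3.3]
gripper_width: 0.0003
```

Run:
```python
from h import *
s=state(); print(s['time_s'],s['ft_force'],torest(s['position']))
q=snapshot('scene'); zoom(q,'s5',210,130,350,240,5.5); x=fit(q,.005,.0625);line(q,x,.0625)
```

```text
36.15 [0.12950025 2.04365405 3.33085329] [1.42680237e-02 6.22043472e-05 1.02557581e-01]
core x 5.9 yaw 0.007 res 0.0009250657863488707 277
line face angle deg past up -125.9 r 0.033 10
```

View pics/s5.png

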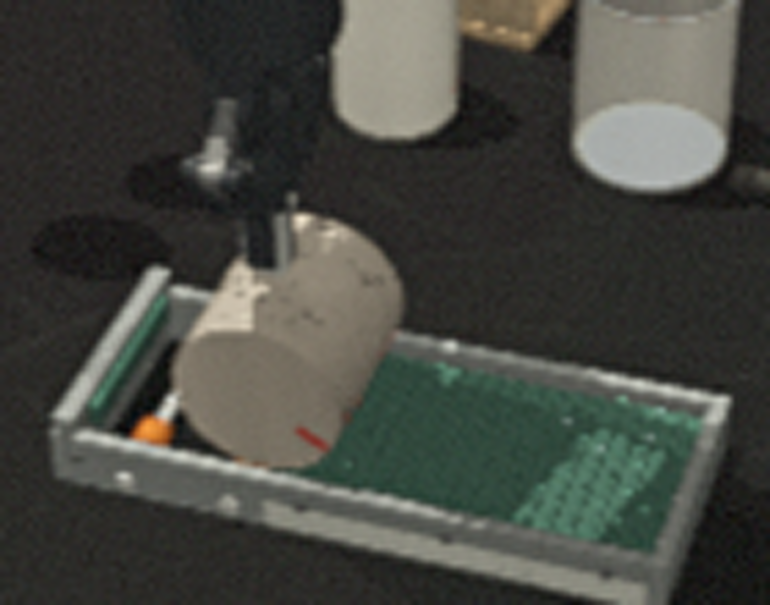

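Emit:
play_rows([
  {"x": 2.5,"y": 0,"z": 0.15,"turn": 0},
  {"x": 5,"y": 0,"z": 0.3,"turn": 0},
  {"x": 7.5,"y": 0,"z": 0.4,"turn": 0},
  {"x": 10,"y": 0,"z": 0.4,"turn": 0},
  {"x": 10,"y": 0,"z": 0.4,"turn": 0},
])

```text
time_s: 36.7
position: [0.6354, -0.0279, 0.102]
orientation: [[0.986, 0.164, -0.0], [0.164, -0.986, -0.0], [-0.0, -0.0, -1.0]]
ft_force: [-0.2, 0.3, -0.1]
gripper_width: 0.0002
```

Run:
```python
from h import *
s=state(); print(s['time_s'],s['ft_force'],torest(s['position']))
q=snapshot('scene'); zoom(q,'s6',210,130,350,240,5.5); x=fit(q,.012,.060);line(q,x,.06)
```

```text
36.7 [-0.156818    0.30484637 -0.13374551] [ 0.02418804 -0.00012402  0.10197913]
core x 48.6 yaw -0.023 res 0.0038344177748716457 175
line face angle deg past up -88.0 r 0.0349 12
```

View pics/s6.png

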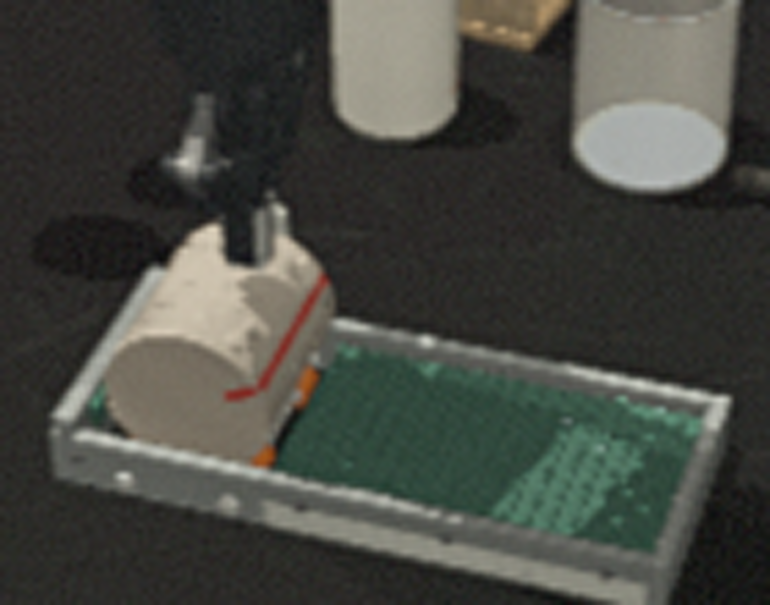

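Emit:
play_rows([
  {"x": 1,"y": 0,"z": 2,"turn": 0},
  {"x": 2,"y": 0,"z": 4,"turn": 0},
  {"x": 2,"y": 0,"z": 6,"turn": 0},
  {"x": 2,"y": 0,"z": 7.5,"turn": 0},
  {"x": 2,"y": 0,"z": 8.5,"turn": 0},
])

```text
time_s: 37.25
position: [0.6372, -0.0275, 0.0935]
orientation: [[0.986, 0.164, -0.0], [0.164, -0.986, 0.0], [-0.0, -0.0, -1.0]]
ft_force: [-1.0, 0.8, 0.1]
gripper_width: 0.0001
```

Run:
```python
from h import *
for i in range(1):
  for n in('scene','side'):
    q=snapshot(n); x=fit(q,.041,.0505);line(q,x,.0505)
s=state(); print(s['time_s'],s['ft_force'],torest(s['position']))
```

```text
core x 40.2 yaw 0.007 res 0.0009422077616040476 246
line face angle deg past up -66.9 r 0.0314 15
core x 39.4 yaw 0.004 res 0.0011902699959475856 218
line face angle deg past up -67.0 r 0.031 11
37.35 [-1.54241445 -0.31689084  0.34242414] [ 2.59773321e-02 -6.63469002e-05  9.35519096e-02]
```

Emit:
play_rows([
  {"x": 0,"y": 0,"z": 0.6,"turn": 0},
  {"x": 0,"y": 0,"z": 1.2,"turn": 0},
  {"x": 0,"y": 0,"z": 1.7,"turn": 0},
  {"x": 0,"y": 0,"z": 2,"turn": 0},
  {"x": 0,"y": 0,"z": 2.2,"turn": 0},
  {"x": 0,"y": 0,"z": 2.4,"turn": 0},
  {"x": 0,"y": 0,"z": 2.4,"turn": 0},
])

```text
time_s: 38.05
position: [0.6373, -0.0275, 0.0913]
orientation: [[0.986, 0.164, -0.0], [0.164, -0.986, 0.0], [-0.0, -0.0, -1.0]]
ft_force: [0.0, -0.6, 0.7]
gripper_width: 0.0002
```

Emit:
play_rows([
  {"x": 0,"y": 0,"z": 0.2,"turn": 0},
  {"x": 0,"y": 0,"z": 0.4,"turn": 0},
  {"x": 0,"y": 0,"z": 0.4,"turn": 0},
])

```text
time_s: 38.35
position: [0.6373, -0.0275, 0.0909]
orientation: [[0.986, 0.164, -0.0], [0.164, -0.986, 0.0], [-0.0, -0.0, -1.0]]
ft_force: [0.8, 0.1, -1.5]
gripper_width: -0.0002
```

Emit:
play_rows([
  {"x": 0,"y": 0,"z": 0.2,"turn": 0},
  {"x": 0,"y": 0,"z": 0.4,"turn": 0},
  {"x": 0,"y": 0,"z": 0.4,"turn": 0},
])

```text
time_s: 38.65
position: [0.6373, -0.0275, 0.0905]
orientation: [[0.986, 0.164, -0.0], [0.164, -0.986, 0.0], [0.0, -0.0, -1.0]]
ft_force: [0.3, 0.1, -0.5]
gripper_width: -0.0
```

Emit:
play_rows([
  {"x": 0,"y": 0,"z": 0.2,"turn": 0},
  {"x": 0,"y": 0,"z": 0.4,"turn": 0},
  {"x": 0,"y": 0,"z": 0.4,"turn": 0},
])

```text
time_s: 38.95
position: [0.6373, -0.0275, 0.0901]
orientation: [[0.986, 0.164, -0.0], [0.164, -0.986, 0.0], [-0.0, -0.0, -1.0]]
ft_force: [0.4, 1.4, -0.1]
gripper_width: 0.0002
```

Emit:
play_rows([
  {"x": 0,"y": 0,"z": 0.2,"turn": 0},
  {"x": 0,"y": 0,"z": 0.4,"turn": 0},
  {"x": 0,"y": 0,"z": 0.4,"turn": 0},
])

```text
time_s: 39.25
position: [0.6373, -0.0275, 0.0897]
orientation: [[0.986, 0.164, -0.0], [0.164, -0.986, 0.0], [-0.0, -0.0, -1.0]]
ft_force: [-0.8, -0.4, -0.0]
gripper_width: -0.0002
```

Emit:
play_rows([
  {"x": 0,"y": 0,"z": 0.2,"turn": 0},
  {"x": 0,"y": 0,"z": 0.4,"turn": 0},
  {"x": 0,"y": 0,"z": 0.4,"turn": 0},
])

```text
time_s: 39.55
position: [0.6373, -0.0275, 0.0895]
orientation: [[0.986, 0.164, 0.0], [0.164, -0.986, -0.0], [0.0, 0.0, -1.0]]
ft_force: [-0.7, -0.0, 0.7]
gripper_width: -0.0
```

Run:
```python
from h import *
for n in('scene','side'):
    q=snapshot(n); x=fit(q,.041,.0505);line(q,x,.0505); zoom(q,n+'7',180,130,320,240,5.5) if n=='side' else 0
    R=torest(cloud(q)); m=(abs(R[...,1]-.02)<.015)&(abs(R[...,0]-.045)<.006)&(R[...,2]>.07); print('top z',np.median(R[m][:,2]),m.sum())
s=state(); print(s['time_s'],s['ft_force'],torest(s['position']))
```

```text
core x 40.1 yaw 0.014 res 0.0007745327522893398 238
line face angle deg past up -66.4 r 0.0313 16
top z 0.24312708691824114 105
core x 39.6 yaw 0.001 res 0.001121642761151103 210
line face angle deg past up -66.4 r 0.0324 11
top z 0.23796887042102755 159
39.65 [-0.25906121 -0.51311202  1.61626918] [ 2.61174492e-02 -8.93941869e-05  8.94354328e-02]
```

View pics/side7.png

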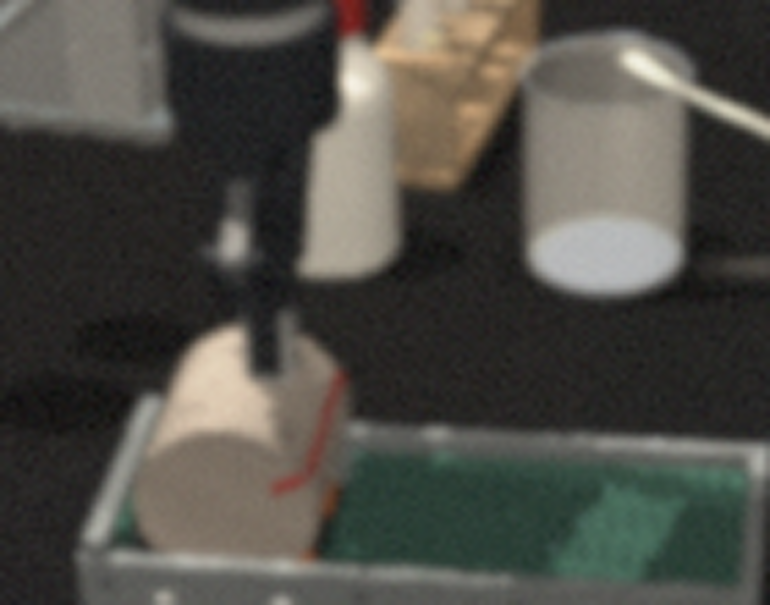

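Emit:
play_rows([
  {"x": 0,"y": 0,"z": 0.2,"turn": 0},
  {"x": 1,"y": 0,"z": 0.15,"turn": 0},
  {"x": 2.5,"y": 0,"z": -0.1,"turn": 0},
  {"x": 4,"y": 0,"z": -0.3,"turn": 0},
])

```text
time_s: 40.05
position: [0.6413, -0.027, 0.0899]
orientation: [[0.986, 0.164, -0.0], [0.164, -0.986, -0.0], [-0.0, 0.0, -1.0]]
ft_force: [-3.4, -1.2, 5.4]
gripper_width: -0.0
```

Emit:
play_rows([
  {"x": 2,"y": 0,"z": -0.15,"turn": 0},
  {"x": 4,"y": 0,"z": -0.2,"turn": 0},
  {"x": 6,"y": 0,"z": -0.25,"turn": 0},
  {"x": 8,"y": 0,"z": -0.25,"turn": 0},
])

```text
time_s: 40.45
position: [0.6494, -0.0256, 0.0902]
orientation: [[0.986, 0.164, 0.0], [0.164, -0.986, -0.0], [0.0, 0.0, -1.0]]
ft_force: [-3.3, -0.3, 7.4]
gripper_width: 0.0003
```

Run:
```python
from h import *
s=state(); print(s['time_s'],s['ft_force'],torest(s['position']))
for n in('scene','side'):
    q=snapshot(n); x=fit(q,.041,.0505);line(q,x,.0505)
```

```text
40.45 [-3.25451957 -0.29969627  7.39598147] [ 0.03836001 -0.00015005  0.090168  ]
core x 39.6 yaw 0.017 res 0.0008834184039763424 244
line face angle deg past up -46.0 r 0.0314 12
core x 39.0 yaw 0.014 res 0.0012048470695575492 221
line face angle deg past up -47.8 r 0.0297 11
```

Emit:
play_rows([
  {"x": 2,"y": 0,"z": -0.05,"turn": 0},
  {"x": 4,"y": 0,"z": -0.05,"turn": 0},
  {"x": 6,"y": 0,"z": -0.05,"turn": 0},
  {"x": 8,"y": 0,"z": -0.05,"turn": 0},
])

```text
time_s: 40.95
position: [0.6573, -0.0242, 0.0904]
orientation: [[0.986, 0.164, 0.001], [0.164, -0.986, 0.0], [0.001, 0.0, -1.0]]
ft_force: [-2.0, -0.9, 6.2]
gripper_width: 0.0003
```

Emit:
play_rows([
  {"x": 2,"y": 0,"z": 0,"turn": 0},
  {"x": 4,"y": 0,"z": 0,"turn": 0},
  {"x": 6,"y": 0,"z": 0.05,"turn": 0},
])

```text
time_s: 41.25
position: [0.6632, -0.0232, 0.0901]
orientation: [[0.986, 0.164, 0.0], [0.164, -0.986, 0.0], [0.0, 0.0, -1.0]]
ft_force: [-1.7, -0.3, 3.5]
gripper_width: -0.0003
```

Run:
```python
from h import *
s=state(); print(s['time_s'],s['ft_force'],torest(s['position']))
for n in('scene','side'):
    q=snapshot(n); x=fit(q,.041,.0505);line(q,x,.0505)
```

```text
41.25 [-1.69562182 -0.2837528   3.54767711] [ 5.23600590e-02 -3.23458283e-05  9.00953098e-02]
core x 39.1 yaw 0.008 res 0.0010098532290691957 262
line face angle deg past up -25.1 r 0.0318 11
core x 39.1 yaw 0.022 res 0.000980434432614738 221
line face angle deg past up -25.0 r 0.0319 17
```

Emit:
play_rows([
  {"x": 0,"y": 0,"z": -0.15,"turn": 0},
  {"x": 0,"y": 0,"z": -0.3,"turn": 0},
  {"x": 0,"y": 0,"z": -0.5,"turn": 0},
  {"x": 0,"y": 0,"z": -1.5,"turn": 0},
  {"x": 0,"y": 0,"z": -3.5,"turn": 0},
  {"x": -7,"y": 0,"z": -4,"turn": 0},
  {"x": -15,"y": 0,"z": -4,"turn": 0},
  {"x": -20,"y": 0,"z": -3,"turn": 0},
  {"x": -21,"y": 0,"z": -2,"turn": 0},
  {"x": -21,"y": 0,"z": -1.2,"turn": 0},
  {"x": -21,"y": 0,"z": -0.7,"turn": 0},
])

```text
time_s: 42.45
position: [0.6423, -0.0267, 0.0906]
orientation: [[0.986, 0.164, 0.0], [0.164, -0.986, 0.0], [0.0, 0.0, -1.0]]
ft_force: [-1.2, 0.1, 5.4]
gripper_width: 0.0
```

Run:
```python
from h import *
s=state(); print(s['time_s'],s['ft_force'],torest(s['position']))
for n in('scene','side'):
    q=snapshot(n); x=fit(q,.041,.0505);line(q,x,.0505)
```

```text
42.45 [-1.24574661  0.1376821   5.36575386] [ 3.11714563e-02 -9.96864863e-05  9.06015586e-02]
core x 39.2 yaw 0.012 res 0.0009175927687400248 240
line face angle deg past up -24.4 r 0.0296 11
core x 38.9 yaw 0.019 res 0.0008889699636871404 218
line face angle deg past up -25.5 r 0.0306 13
```

Emit:
play_rows([
  {"x": 1,"y": 0,"z": 0,"turn": 0},
  {"x": 3,"y": 0,"z": 0,"turn": 0},
  {"x": 5,"y": 0,"z": 0,"turn": 0},
  {"x": 7,"y": 0,"z": 0,"turn": 0},
])

```text
time_s: 42.95
position: [0.6495, -0.0255, 0.0909]
orientation: [[0.986, 0.164, 0.001], [0.164, -0.986, -0.0], [0.001, 0.0, -1.0]]
ft_force: [-1.7, 0.3, 5.4]
gripper_width: 0.0001
```

Emit:
play_rows([
  {"x": 2,"y": 0,"z": 0,"turn": 0},
  {"x": 4,"y": 0,"z": 0,"turn": 0},
  {"x": 6,"y": 0,"z": 0,"turn": 0},
  {"x": 7,"y": 0,"z": 0,"turn": 0},
])

```text
time_s: 43.35
position: [0.6565, -0.0243, 0.0911]
orientation: [[0.986, 0.164, 0.001], [0.164, -0.986, 0.0], [0.001, 0.0, -1.0]]
ft_force: [-2.5, 0.9, 6.9]
gripper_width: 0.0001
```

Run:
```python
from h import *
s=state(); print(s['time_s'],s['ft_force'],torest(s['position']))
for n in('scene','side'):
    q=snapshot(n); x=fit(q,.041,.0505);line(q,x,.0505); zoom(q,n+'8',180,130,320,240,5.5)
```

```text
43.35 [-2.53173588  0.8606219   6.91771675] [ 4.55758685e-02 -1.56459365e-05  9.10662388e-02]
core x 39.9 yaw 0.023 res 0.0009356531277279756 261
line face angle deg past up -2.4 r 0.0296 13
core x 39.1 yaw 0.015 res 0.0007588725773528676 224
line face angle deg past up -4.6 r 0.0307 10
```

View pics/scene8.png

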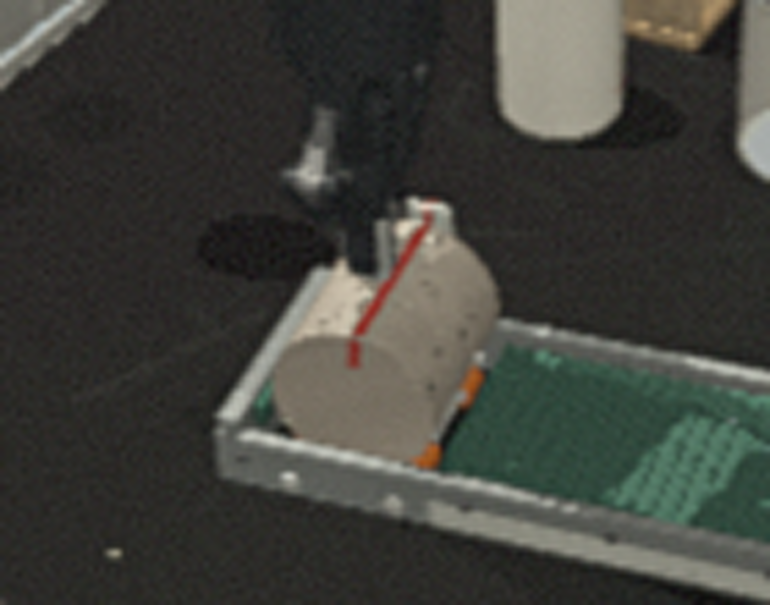

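Emit:
play_rows([
  {"x": 1,"y": 0,"z": 0,"turn": 0},
  {"x": 2,"y": 0,"z": 0,"turn": 0},
  {"x": 2,"y": 0,"z": -0.15,"turn": 0},
  {"x": 2,"y": 0,"z": -0.3,"turn": 0},
  {"x": 2,"y": 0,"z": -0.45,"turn": 0},
  {"x": 2,"y": 0,"z": -0.6,"turn": 0},
  {"x": 2,"y": 0,"z": -1,"turn": 0},
  {"x": 2,"y": 0,"z": -3,"turn": 0},
  {"x": -8,"y": 0,"z": -10,"turn": 0},
  {"x": -25,"y": 0,"z": -20,"turn": 0},
  {"x": -45,"y": 0,"z": -30,"turn": 0},
  {"x": -55,"y": 0,"z": -30,"turn": 0},
])

```text
time_s: 44.65
position: [0.6006, -0.0338, 0.1223]
orientation: [[0.986, 0.164, 0.002], [0.164, -0.986, -0.0], [0.001, 0.001, -1.0]]
ft_force: [0.4, 0.1, 0.5]
gripper_width: -0.0
```

Run:
```python
from h import *
s=state(); print(s['time_s'],s['ft_force'],torest(s['position']))
for n in('scene','side'):
    q=snapshot(n); x=fit(q,.041,.0505,False);line(q,x,.0505); zoom(q,n+'9',180,130,320,240,5.5); np.savez(n+'9.npz',**q)
    hsv=cv2.cvtColor(q['pixels'],cv2.COLOR_RGB2HSV); red=(((hsv[...,0]<8)|(hsv[...,0]>170))&(hsv[...,1]>110))
    v,u=np.nonzero(red); p=torest(ray(q,u,v,.0913)); k=(abs(p[:,1])<.038)&(abs(p[:,0]-.04)<.02)
    print('top line x (z=.0913)',np.round(np.polyfit(p[k,1],p[k,0],1),4),k.sum())
    p=torest(ray(q,u,v,.08)); k=(p[:,1]<-.055)&(p[:,1]>-.08)&(abs(p[:,0]-.04)<.03); print('pointer x',p[k,0].mean() if k.sum() else None,k.sum())
w=snapshot('wrist'); save(w,'w9')
```

```text
44.65 [0.38199355 0.09561461 0.51246074] [-0.01119225 -0.00024523  0.12232958]
core x 39.6 yaw 0.017 res 0.0009497884981506735 503
line face angle deg past up -0.9 r 0.0297 12
top line x (z=.0913) [-0.0135  0.0384] 32
pointer x 0.043785607721024584 2
core x 38.9 yaw 0.01 res 0.0009440112685891178 446
line face angle deg past up -1.1 r 0.0313 10
top line x (z=.0913) [-0.0114  0.0377] 29
pointer x 0.04362564053345899 1
```

View pics/w9.png

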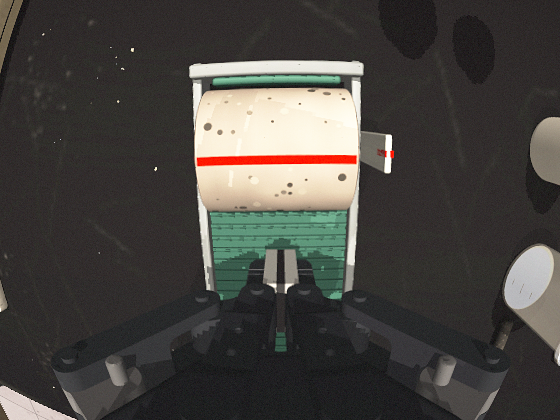

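View pics/scene9.png

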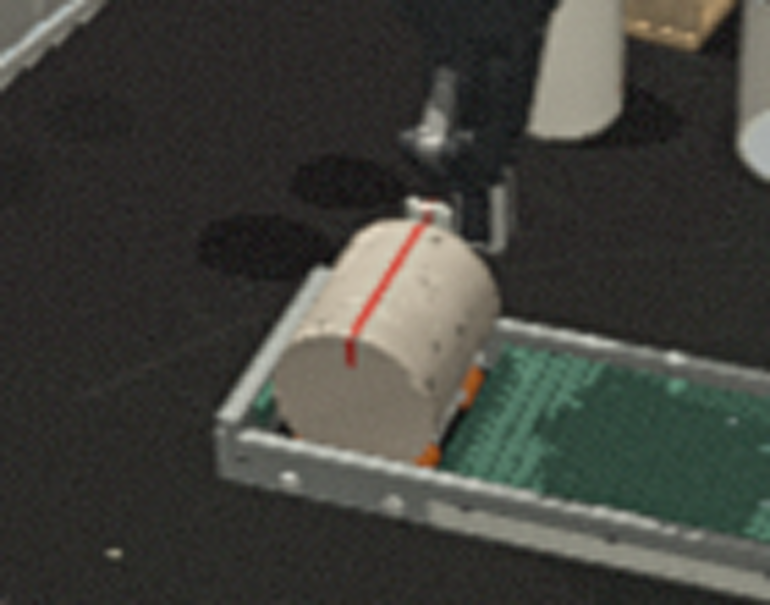

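Run:
```python
from h import *
w=snapshot('wrist')
def fr(u,v,z):
    dx=np.asarray(u,float)-w['cx'];dy=np.asarray(v,float)-w['cy'];r=np.hypot(dx,dy)+1e-9;t=r/w['fx']
    d=np.stack([np.sin(t)*dx/r,-np.sin(t)*dy/r,-np.cos(t)],-1)@np.array(w['orientation']).T
    return torest(w['eye']+d*((z-w['eye'][2])/d[...,2])[...,None])
hsv=cv2.cvtColor(w['pixels'],cv2.COLOR_RGB2HSV); red=(((hsv[...,0]<6)|(hsv[...,0]>174))&(hsv[...,1]>150)&(hsv[...,2]>80))
v,u=np.nonzero(red); k=(u>195)&(u<360)&(v>130)&(v<190)
p=fr(u[k],v[k],.0915); print('line x',p[:,0].mean(),np.polyfit(p[:,1],p[:,0],1),'y',p[:,1].min(),p[:,1].max())
k=(u>375)&(u<400)&(v>130)&(v<175)
for z in (.08,.085,.088): p=fr(u[k],v[k],z);print('pointer',z,p.mean(0),k.sum())
# wheels bed check: silhouette tangents of core at u=280
print('eye rest',torest(w['eye']),'col280 red rows',v[(u==280)&(v<190)])
# end bumper: top z=.04
print(fr([280,280],[65,75],.04))
print(state()['time_s'])
for n in('scene','side'):
    q=snapshot(n); x=fit(q,.041,.0505,False);line(q,x,.0505)
```

```text
line x 0.03678922527695908 [-0.01179524  0.03682379] y -0.04110955169484024 0.04570249578741011
pointer 0.08 [ 0.04028574 -0.06329063  0.08      ] 52
pointer 0.085 [ 0.04072333 -0.06157641  0.085     ] 52
pointer 0.088 [ 0.04098588 -0.06054789  0.088     ] 52
eye rest [5.64519427e-02 3.97718883e-05 2.64721598e-01] col280 red rows [157 158 159 160 161 162 163 164 165]
[[0.09769967 0.00031094 0.04      ]
 [0.09059429 0.00031203 0.04      ]]
44.85
core x 39.7 yaw 0.018 res 0.0008616466241341617 515
line face angle deg past up -1.1 r 0.0297 12
core x 38.9 yaw 0.012 res 0.000800767349912572 456
line face angle deg past up -1.0 r 0.0313 10
```

Run:
```python
from h import *
w=snapshot('wrist')
g=w['pixels'].astype(float).sum(2)
def ang(u,v):
    dx=u-w['cx'];dy=v-w['cy'];r=np.hypot(dx,dy);t=r/w['fx']
    d=np.array([np.sin(t)*dx/r,-np.sin(t)*dy/r,-np.cos(t)])@np.array(w['orientation']).T
    return np.arctan2(d[:2]@EX,-d[2])
e=torest(w['eye'])
hsv=cv2.cvtColor(w['pixels'],cv2.COLOR_RGB2HSV)
for u in (225,240,255,300,315,330):
    rockish=(hsv[:,u,0]<40)&(hsv[:,u,2]>70)
    gr=np.abs(np.diff(cv2.GaussianBlur(w['pixels'][:,u,0].astype(np.float32).reshape(-1,1),(1,3),0).ravel()))
    a=82+np.argmax(gr[82:96])+.5; b=200+np.argmax(gr[200:222])+.5
    R=(hsv[:,u,1]>150)&((hsv[:,u,0]<6)|(hsv[:,u,0]>174)); l=[v for v in np.nonzero(R)[0] if 130<v<190]; l=np.mean(l)
    A,B,L=ang(u,a),ang(u,b),ang(u,l); m=(A+B)/2; half=abs(A-B)/2; D=.0405/np.sin(half)
    c=np.array([e[0]+D*np.sin(m),e[2]-D*np.cos(m)])
    # line on circle
    lo,hi=0,1; dvec=np.array([np.sin(L),-np.cos(L)]); o=np.array([e[0],e[2]])-c; bb=o@dvec; t=-bb-np.sqrt(bb*bb-(o@o-.0405**2)); p=o+t*dvec
    print(u,a,b,round(l,1),'centre',np.round(c*1000,1),'line ang',round(np.degrees(np.arctan2(p[0],p[1])),1))
```

```text
225 91.5 212.5 163.5 centre [38.8 47.9] line ang -4.1
240 90.5 213.5 163.0 centre [38.9 50.4] line ang -3.5
255 90.5 212.5 163.0 centre [38.9 48. ] line ang -4.0
300 89.5 211.5 162.0 centre [39.5 47.8] line ang -4.2
315 89.5 212.5 162.0 centre [39.5 50.1] line ang -3.7
330 90.5 211.5 162.0 centre [39.4 47.4] line ang -3.9
```

Emit:
play_rows([
  {"x": 15,"y": 0,"z": 0,"turn": 0},
  {"x": 35,"y": 0,"z": 5,"turn": 0},
  {"x": 48,"y": 0,"z": 12,"turn": 0},
  {"x": 50,"y": 0,"z": 20,"turn": 0},
  {"x": 50,"y": 0,"z": 25,"turn": 0},
  {"x": 50,"y": 0,"z": 27,"turn": 0},
  {"x": 50,"y": 0,"z": 28,"turn": 0},
  {"x": 50,"y": 0,"z": 28.8,"turn": 0},
  {"x": 50,"y": 0,"z": 29.5,"turn": 0},
  {"x": 50,"y": 0,"z": 30,"turn": 0},
  {"x": 50,"y": 0,"z": 30.4,"turn": 0},
  {"x": 50,"y": 0,"z": 30.5,"turn": 0},
])

```text
time_s: 46.2
position: [0.6515, -0.0253, 0.0911]
orientation: [[0.986, 0.164, 0.001], [0.164, -0.986, -0.0], [0.001, 0.0, -1.0]]
ft_force: [-1.0, -0.6, 6.3]
gripper_width: 0.0001
```

Emit:
play_rows([
  {"x": 1,"y": 0,"z": 0,"turn": 0},
  {"x": 2,"y": 0,"z": 0,"turn": 0},
  {"x": 2.7,"y": 0,"z": 0,"turn": 0},
  {"x": 2.7,"y": 0,"z": 0,"turn": 0},
  {"x": 2.7,"y": 0,"z": -0.15,"turn": 0},
  {"x": 2.7,"y": 0,"z": -0.3,"turn": 0},
  {"x": 2.7,"y": 0,"z": -0.45,"turn": 0},
  {"x": 2.7,"y": 0,"z": -0.6,"turn": 0},
  {"x": 2.7,"y": 0,"z": -1.2,"turn": 0},
  {"x": 2.7,"y": 0,"z": -5,"turn": 0},
  {"x": -20,"y": 0,"z": -20,"turn": 0},
  {"x": -48,"y": 0,"z": -30,"turn": 0},
])

```text
time_s: 47.4
position: [0.6032, -0.0331, 0.1201]
orientation: [[0.986, 0.165, -0.001], [0.165, -0.986, 0.0], [-0.0, -0.0, -1.0]]
ft_force: [0.9, 0.0, 0.2]
gripper_width: 0.0003
```

Emit:
play_rows([
  {"x": 0,"y": 0,"z": -20,"turn": 0},
  {"x": 0,"y": 0,"z": -40,"turn": 0},
  {"x": 0,"y": 0,"z": -40,"turn": 0},
  {"x": 0,"y": 0,"z": -40,"turn": 0},
])

```text
time_s: 47.8
position: [0.6036, -0.0331, 0.1596]
orientation: [[0.986, 0.164, -0.0], [0.164, -0.986, -0.0], [-0.0, -0.0, -1.0]]
ft_force: [0.4, 0.6, -0.7]
gripper_width: -0.0001
```

Run:
```python
from h import *
for i in range(2):
  for n in('scene','side'):
    q=snapshot(n); x=fit(q,.041,.0505,False);line(q,x,.0505); 
    hsv=cv2.cvtColor(q['pixels'],cv2.COLOR_RGB2HSV); red=(((hsv[...,0]<8)|(hsv[...,0]>170))&(hsv[...,1]>110))
    v,u=np.nonzero(red); p=torest(ray(q,u,v,.0913)); k=(abs(p[:,1])<.038)&(abs(p[:,0]-.04)<.02)
    print('top line x',np.round(np.polyfit(p[k,1],p[k,0],1),4))
save(q,'side10'); s=state(); print(s['time_s'],s['ft_force'])
w=snapshot('wrist'); save(w,'w10')
```

```text
core x 40.0 yaw 0.012 res 0.0009706965982381396 511
line face angle deg past up 2.6 r 0.0314 13
top line x [-0.0165  0.0413]
core x 39.2 yaw 0.01 res 0.0009078393318514635 452
line face angle deg past up 3.8 r 0.0292 10
top line x [-0.0131  0.0406]
core x 39.9 yaw 0.022 res 0.0009539402588986771 516
line face angle deg past up 2.9 r 0.0314 13
top line x [-0.0165  0.0413]
core x 39.3 yaw 0.022 res 0.0008725679085620913 455
line face angle deg past up 3.6 r 0.0292 10
top line x [-0.0138  0.0406]
48.0 [ 0.01771147 -0.06723208  0.98576477]
```

View pics/w10.png

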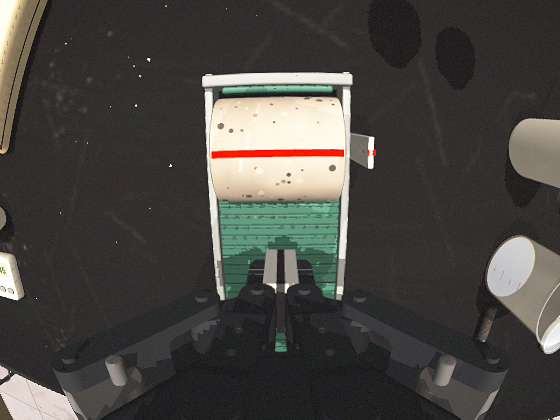

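View pics/side10.png

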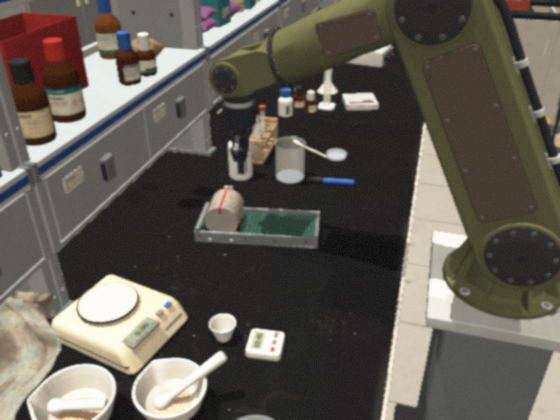

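Run:
```python
from h import *
print(hand_in())
```

```text
the job is handed in; nothing more can be done
None
```

I rolled the core along the deck with shut fingertips on its top, dropped it onto the wheels, turned it until the red line was up, and handed in at 48 s of 72 s. The hand-in reported no verdict.

**Last checks before handing in:**
- **Position:** the core was at rest on the wheels, with its centre at about x = 39 to 40 mm in the rest frame (nominal 41 mm). It was square to within about 0.02 rad.
- **Red line:** in the wrist picture it is level with the red pointer. The two fixed cameras read it about 2 to 4° past upright, inside the 7° allowed. They disagreed with the wrist camera by a few degrees throughout, so I settled between the two.
- **Finger force:** the highest I read was 10 N, at the end of one roll, where I pressed 0.15 mm deeper by mistake. Other readings were about 3.5 to 9 N, but force was read only at the end of each move.
- **Clearance:** the fingers were about 70 mm clear of the core. The other things on the bench look unmoved in the pictures; I did not measure them.

**What went wrong on the way:** twice the core rolled back after I released it between ribs; the second time it ran back to about 104 mm before the edge. After that I stopped each stroke where the ribs held it and released slowly, and it stayed put.

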